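Fill the bakery's topping-jar crate from the sloped rack

ROBOT

A 7-joint arm with a two-finger parallel gripper is mounted at the origin on the work surface. World frame = base frame: x ahead of the robot, y to its left, z up, the work surface at z = 0. Lengths are in m, angles in rad, forces in N, time in s.
With the tool pointing down it reaches from about 0.425 to 0.925 m from the base axis. Payload 6.8 kg.
Tool frame: the origin (TCP) lies on the mounting face of the last link; the fingertips stand 173 mm ahead of it and the grasp point (between the pads) lies 155 mm ahead of it; z points along the fingers, y is the line along which they close (so a half turn about z gives the same grasp; the last joint's range is limited). The gripper opens to 85 mm and grips with 20 to 120 N. Pads are 22 mm wide; open, the fingers measure 114 mm over their backs; the gripper's body (76 mm by 85 mm) begins 54 mm behind the grasp point. The pads swing forward as they close: fully open they stand 13 mm farther back than shut.
Start: joints at [1.031, 0.477, 0.022, 1.555, -0.011, 1.109, -0.083], TCP at [0.282, -0.613, 0.405] pointing down, gripper open.
Joint ranges: [-2.96, 2.96], [-0.34, 2.1], [-1.41, 1.46], [0.24, 2.44], [-1.37, 4.51], [0.17, 1.92], [-2.96, 2.96]. Speed limits (rad/s): [2.39, 2.39, 3.14, 3.14, 3.14, 3.14, 3.14].

INTERFACE

Orientations are given as a rotation vector (axis times angle).
In Python, from bench import r gives the robot as it stands.
- The arm moves only by the tool carry_out, never from a script. Its argument "moves" is a list of rows, each a list of 5 numbers: the shift along the tool's x, y, z in m, then the turn about the tool's z in rad, then the finger opening in m, from 0 to 0.0854. In form: [[dx, dy, dz, roll, claw], ...]. A call has exactly 8 rows; each row is the pose to reach, as a shift and turn from the pose commanded when the call began, along the tool's axes at that moment; what a row does not reach only later rows make up. A row lasts 1/10 s, in which the tool goes at most 50 mm and 8.59 degrees, less where a joint would pass 70% of its speed; a pose out of reach is approached as far as the arm can. A call with a gripper value outside its range is refused whole. The fingers move at their own pace and stop on an object; "force" is the grip in N (left out, the last holds). Time passes only in rows, so rows that repeat a pose let the fingers close, or fill a call up. It gives the time, the measured TCP pose, the force, the opening and the grip force at its end, in the units of the state.
- r.get_obs(): the state, without advancing time (a new reading comes with each control period).
- r.grab_frame(name): name is "side" or "top" or "wrist"; returns the picture (384x512x3 uint8, red, green, blue); there is no depth.
- r.calibration(name): a dict with "fx", "fy", "cx", "cy" (pixels), "rvec" (rotation vector, rad) and "tvec" (3), from world to camera coordinates, as OpenCV has them. Camera axes: x right, y down, z forward; pixel columns grow to the right and rows downward; lengths in m; the calibration is good to about 2 mm. A picture is of the moment at which its call begins: read the wrist's pose just before it. calibration takes no time and is no camera call; for the wrist camera it gives the pose at the moment of the call.
- r.hand_in(): hands the job in; it is judged then, once.
The state is a dict: "clock": time; "joints": joint angles; "qvel": joint speeds; "tau": joint torques, N m; "tcp_pos": TCP position; "orientation": TCP orientation; "contact_force": force on the tool from outside, world axes, zero at the start; "moment": the same for the moment, N m; "grip_width": finger opening in m; "gripper_force": force on a finger pad.
Only numpy, scipy, OpenCV 4.12 (cv2) and the standard library are available. Lean on these libraries where they do the work, as an engineer would, in place of code of your own. Each camera call takes 0.05 s, during which the arm holds its last target. There are 200 camera calls.

TASK

Take the two red-capped jars that lean in the sloped rack and stand them upright in the two empty cells of the blue divided crate, one per cell, so that the crate is full. The packing pads in the cells differ in thickness, so lower each jar gently until you feel it stand on its pad, then let go: never drop it or press it down hard, and leave the white-capped jars, the oil bottle and the timer where they are.

Things in the scene. Friction and masses are not known exactly. Their poses are not given: they have to be found in the camera images.
- jar_a: amber jar, round body 60 mm diameter up to 70 mm high, shoulder narrowing above it, red cap 48 mm diameter from 84 to 110 mm; 110 mm tall, 0.2 to 0.4 kg; origin: centre of its underside, z along its axis towards the cap; starts leaning in one pocket of the rack, 0.6 rad (34 degrees) from vertical
- jar_b: amber jar, round body 60 mm diameter up to 70 mm high, shoulder narrowing above it, red cap 48 mm diameter from 84 to 110 mm; 110 mm tall, 0.2 to 0.4 kg; origin: centre of its underside, z along its axis towards the cap; starts leaning in the other pocket of the rack, 0.6 rad (34 degrees) from vertical
- rack: plywood rack fixed to the bench, base 150 x 200 mm; origin: centre of the base. Two pockets at y -55.5 and +55.5 mm, floor centre 50 mm up, 64 mm square inside, leaning 0.6 rad towards its -x (the robot); walls along the jar axis 60 mm (-x side), 45 mm (sides), 36 mm (behind). The upper 50 mm of a jar stand free; it comes out along its own leaning axis
- crate: blue crate fixed to the bench, 180 x 180 x 70 mm, 2 x 2 cells 78 mm square inside, pitch 82 mm; origin: centre of the underside, x, y along its walls. A cork pad covers each cell: in the empty cells its top lies 6 to 24 mm above the bench, different in each and not reported: feel for it. Two cells, not always the same, already hold white-capped jars
- cell0 (a point):  centre of one of the four cells on the crate's bottom board, 5 mm above the bench; the pad's top lies between 1 and 19 mm above this point
- cell1 (a point):  centre of one of the four cells on the crate's bottom board, 5 mm above the bench; the pad's top lies between 1 and 19 mm above this point
- cell2 (a point):  centre of one of the four cells on the crate's bottom board, 5 mm above the bench; the pad's top lies between 1 and 19 mm above this point
- cell3 (a point):  centre of one of the four cells on the crate's bottom board, 5 mm above the bench; the pad's top lies between 1 and 19 mm above this point
- jar_c: amber jar, round body 60 mm diameter up to 70 mm high, shoulder narrowing above it, white cap 48 mm diameter from 84 to 110 mm; 110 mm tall, 0.2 to 0.4 kg; origin: centre of its underside, z along its axis towards the cap; a bystander standing upright in one cell on a pad 24.5 mm above the bench
- jar_d: amber jar, round body 60 mm diameter up to 70 mm high, shoulder narrowing above it, white cap 48 mm diameter from 84 to 110 mm; 110 mm tall, 0.2 to 0.4 kg; origin: centre of its underside, z along its axis towards the cap; a bystander standing upright in another cell on a pad 24.5 mm above the bench
- oil: green oil bottle, 60 mm diameter, 190 mm tall, standing on the bench beyond crate and rack; bystander; origin: centre of its underside
- timer: white round kitchen timer with a red dial, 56 mm diameter, 41 mm tall, on the bench nearer the robot; bystander; origin: centre of its underside

How it is judged:
At the end, for the whole second after the job is handed in: Each red-capped jar in its own cell: within 12 mm of the centre, upright within 0.08 rad, underside under 30 mm above the bench, released, at rest. White-capped jars within 12 mm of their start, upright within 0.08 rad; oil and timer within 20 mm, upright within 0.1 rad ((horizontal distance between jar_a and cell0 below 0.012 m or horizontal distance between jar_a and cell1 below 0.012 m or horizontal distance between jar_a and cell2 below 0.012 m or horizontal distance between jar_a and cell3 below 0.012 m) and angle between each of jar_a, jar_b, jar_c, jar_d's own z axis and vertical below 0.08 rad and z of each of jar_a, jar_b in the frame of crate below 0.03 m and linear speed of each of jar_a, jar_b below 0.02 m/s and (horizontal distance between jar_b and cell0 below 0.012 m or horizontal distance between jar_b and cell1 below 0.012 m or horizontal distance between jar_b and cell2 below 0.012 m or horizontal distance between jar_b and cell3 below 0.012 m) and horizontal distance between jar_a and jar_b above 0.055 m and distance of each of jar_c, jar_d from where it was at the start of the episode below 0.012 m and distance of each of oil, timer from where it was at the start of the episode below 0.02 m and angle between each of oil, timer's own z axis and vertical below 0.1 rad); the robot touches nothing.
It fails at once if a red-capped jar is dropped or thrown: it moves faster than 0.3 m/s with no finger on it (a free fall of about 5 mm) ((linear speed of jar_a above 0.3 m/s and contact force between the fingers and jar_a below 0.1 N) or (linear speed of jar_b above 0.3 m/s and contact force between the fingers and jar_b below 0.1 N)).
It fails at once if a red-capped jar is pressed or knocked against the crate or a cell's pad with more than 40 N (contact force between any of jar_a, jar_b and crate above 40 N).
It fails at once if a white-capped jar, already home in the crate, is moved more than 12 mm (distance of any of jar_c, jar_d from where it was at the start of the episode above 0.012 m).
It fails at once if the oil bottle or the timer is moved more than 20 mm (distance of any of oil, timer from where it was at the start of the episode above 0.02 m).
It also fails if it takes over 64 s, if anything falls off the work surface, if the arm or the gripper's body presses on something with over 40 N, if the wrist force passes 120 N, or if a joint passes its speed limit or range.

## Working session

There is one attempt and no reset: what is moved stays moved. The work goes in short steps, Python scripts to look and compute and a tool call to move; the robot and the scene stay as the last step left them, time stands still between calls to the robot, and variables do not carry over. Pictures are saved under pics/ and viewed, at most 10 in all, crops included, and the job is handed in when it is done.

Besides the shell and the picture viewer there is one more tool, called as name([rows], argument=value, ...), one row to a line, values as JSON. carry_out: Moves the arm, as the interface text tells. Its arguments: {"type":"object","properties":{"moves":{"type":"array","items":{"type":"array","items":{"type":"number"}}},"force":{"type":"number"}},"required":["moves"]}

```bash
mkdir -p pics; python3 - <<'E'
from bench import r
import cv2,numpy as np
o=r.get_obs();print(o)
for n in("top","side"):
    c=r.calibration(n);print(n,c)
    cv2.imwrite(f"pics/{n}0.png",cv2.resize(r.grab_frame(n)[:,:,::-1],(800,600),interpolation=cv2.INTER_CUBIC))
E
```

```text
{'clock': 0.0, 'joints': array([ 1.03090329,  0.47780565,  0.02233529,  1.5564667 , -0.01149279,
        1.1093095 , -0.08305253]), 'qvel': array([ 0.00017391, -0.00018084,  0.00112816,  0.00020339, -0.00065609,
       -0.0005016 ,  0.00103563]), 'tau': array([-1.09996501e-03, -5.96448040e+01,  1.60743713e+00, -2.81195194e+01,
        1.23511639e-02,  9.44337604e-03,  2.14606445e-05]), 'tcp_pos': array([ 0.2823777 , -0.61278563,  0.40371519]), 'orientation': array([-3.06689369e+00, -6.72737035e-01,  8.43819138e-04]), 'contact_force': array([-0.31006796,  0.16355193,  0.40231669]), 'moment': array([ 0.02760947, -0.03484883, -0.01211137]), 'gripper_force': 0.0, 'grip_width': 0.08512354757982886}
top {'fx': 500.00150397884244, 'fy': 500.00150397884244, 'cx': 255.27297230203806, 'cy': 183.46534308771174, 'rvec': array([ 2.06879628, -2.13701947,  0.23004907]), 'tvec': array([0.01215961, 0.56494754, 0.88087536])}
side {'fx': 365.3202661713472, 'fy': 365.3202661713472, 'cx': 245.72739075146688, 'cy': 186.35798554147647, 'rvec': array([ 2.13661905, -0.60906013,  0.30134087]), 'tvec': array([-0.47568086,  0.22258277,  0.48348348])}
```

View pics/top0.png

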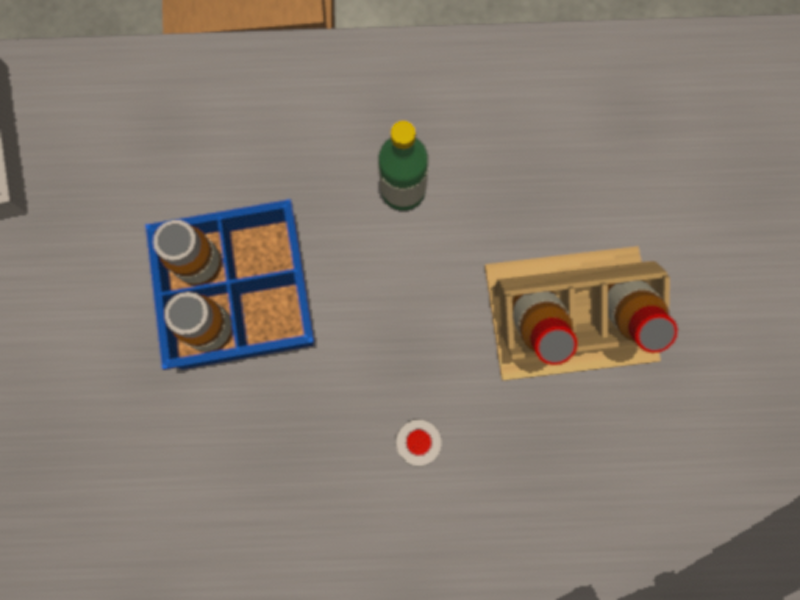

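View pics/side0.png

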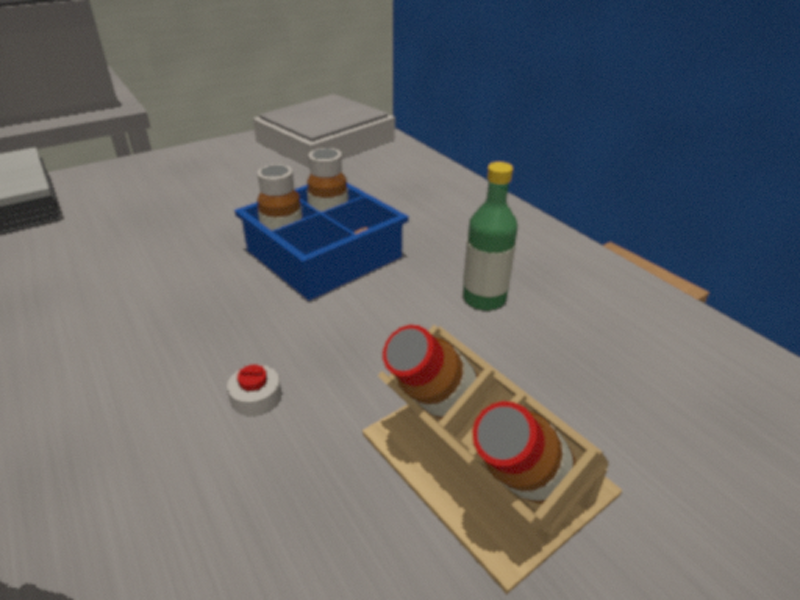

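The top view shows the crate on the left, with its two right-hand cells empty, near (262,250) and (272,315). The rack is on the right, with red cap tops near (556,345) and (655,333). The side view shows the same caps near (412,352) and (508,435). I'll enlarge both areas.

```bash
python3 - <<'E'
import cv2,numpy as np
from bench import r
t=r.grab_frame("top")[:,:,::-1];s=r.grab_frame("side")[:,:,::-1]
def c(im,u,v,w,h,k): 
    return cv2.resize(im[v:v+h,u:u+w],(w*k,h*k),interpolation=cv2.INTER_CUBIC)
# A: crate top (85,120)130x120 x3 ; rack top (300,150)..
a=np.hstack([c(t,88,123,125,120,3),c(t,305,153,135,95,3).copy() if 0 else c(t,305,140,135,120,3)])
b=np.hstack([c(s,145,90,125,110,3),c(s,228,200,170,110,3)[:, :]])[:, :]
b=np.hstack([c(s,145,90,120,175,3),c(s,228,200,146,175,3)])
cv2.imwrite("pics/a.png",a);cv2.imwrite("pics/b.png",b);print(a.shape,b.shape)
E
```

```text
(360, 780, 3) (525, 798, 3)
```

View pics/a.png

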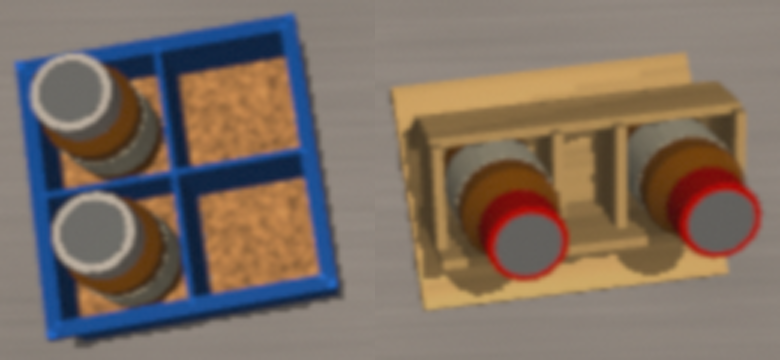

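View pics/b.png

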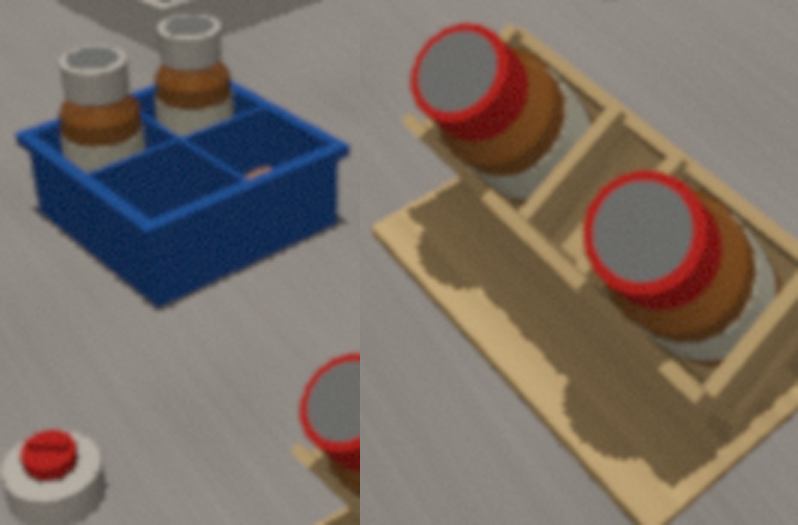

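The enlarged crops give the crate rim corners as TL (17,62), TR (297,15), BR (338,290) and BL (50,338) in crop A. The cap top centres are (526,242) and (720,220) in crop A, and (459,76) and (645,233) in crop B.

```bash
cat > h.py <<'E'
import cv2,numpy as np
from scipy.optimize import least_squares
from bench import r
def proj(c,P):
    K=np.array([[c["fx"],0,c["cx"]],[0,c["fy"],c["cy"]],[0,0,1]])
    return cv2.projectPoints(np.atleast_2d(np.asarray(P,float)),c["rvec"],c["tvec"],K,None)[0][:,0]
def onplane(c,uv,z):
    R=cv2.Rodrigues(c["rvec"])[0];o=-R.T@c["tvec"]
    d=R.T@np.array([(uv[0]-c["cx"])/c["fx"],(uv[1]-c["cy"])/c["fy"],1])
    return o+d*(z-o[2])/d[2]
E
python3 - <<'E'
from h import *
T=r.calibration("top");S=r.calibration("side")
ta=lambda p:np.array([p[0]/3+88,p[1]/3+123]); tr=lambda p:np.array([(p[0]-375)/3+305,p[1]/3+140])
sa=lambda p:np.array([p[0]/3+145,p[1]/3+90]); sr=lambda p:np.array([(p[0]-360)/3+228,p[1]/3+200])
# crate: TL(+x,+y) TR(+x,-y) BR(-x,-y) BL(-x,+y)
ct=[ta(p) for p in[(17,62),(297,15),(338,290),(50,338)]]
cs=[sa(p) for p in[(18,135),(150,226),(349,149)]]
print("rim top",[onplane(T,p,.07).round(4) for p in ct]);print("rim side",[onplane(S,p,.07).round(4) for p in cs])
L=np.array([[1,1],[1,-1],[-1,-1],[-1,1]])*.09
def w(x):
    c,s=np.cos(x[2]),np.sin(x[2]);return np.c_[L@np.array([[c,s],[-s,c]])+x[:2],np.full(4,.07)]
f=lambda x:np.r_[(proj(T,w(x))-ct).ravel(),(proj(S,w(x)[[3,2,1]])-cs).ravel()]
q=least_squares(f,[.6,.2,0]);print("crate",q.x.round(4),f(q.x).round(1))
x=q.x;c,s=np.cos(x[2]),np.sin(x[2])
for a in(1,-1):print("cell",(x[:2]+np.array([[c,-s],[s,c]])@[a*.041,-.041]).round(4))
for a,b in[((526,242),(459,76)),((720,220),(645,233))]:
    g=lambda X:np.r_[proj(T,X)[0]-tr(a),proj(S,X)[0]-sr(b)]
    q=least_squares(g,[.6,-.2,.1]);print("cap",q.x.round(4),g(q.x).round(1))
for p in[(392,88),(687,54),(425,309),(728,271)]:print("base",onplane(T,tr(p),.008).round(4))
print("timer",onplane(T,(419/1.5625,442/1.5625),.04).round(3),"oil",onplane(T,(403/1.5625,133/1.5625),.19).round(3))
E
```

```text
rim top [array([0.6515, 0.3   , 0.07  ]), array([0.677 , 0.1215, 0.07  ]), array([0.4984, 0.0966, 0.07  ]), array([0.4745, 0.2729, 0.07  ])]
rim side [array([0.4724, 0.2653, 0.07  ]), array([0.5026, 0.0987, 0.07  ]), array([0.6707, 0.1151, 0.07  ])]
crate [0.5755 0.1974 0.143 ] [ 0.4 -0.1  0.2 -0.2  0.6 -0.5 -0.4  0.5 -0.8 -1.6 -0.9  1.3  1.  -1.9]
cell [0.6219 0.1626]
cell [0.5407 0.151 ]
cap [ 0.4768 -0.1743  0.1349] [-0.3  0.7  0.6 -0.1]
cap [ 0.4861 -0.2853  0.137 ] [-0.2  0.4  0.3 -0.1]
base [ 0.6027 -0.1184  0.008 ]
base [ 0.6197 -0.3179  0.008 ]
base [ 0.4544 -0.1315  0.008 ]
base [ 0.4727 -0.3301  0.008 ]
timer [ 0.381 -0.024  0.04 ] oil [ 0.708 -0.016  0.19 ]
```

carry_out([
  [0.367,-0.314,0.04,0.347,0.085],
  [0.367,-0.314,0.04,0.347,0.085],
  [0.367,-0.314,0.04,0.347,0.085],
  [0.367,-0.314,0.04,0.347,0.085],
  [0.367,-0.314,0.04,0.347,0.085],
  [0.367,-0.314,0.04,0.347,0.085],
  [0.367,-0.314,0.04,0.347,0.085],
  [0.367,-0.314,0.04,0.347,0.085],
], force=40)

```text
clock: 1.0
tcp_pos: [0.4496, -0.249, 0.3717]
orientation: [3.139, 0.133, 0.001]
contact_force: [0.6, -0.3, 0.1]
grip_width: 0.0849
gripper_force: 0.0
```

```bash
cat >> h.py <<'E'
def to(x,y,z,yaw=None):
    "shift in tool axes from measured tcp to world tcp target; yaw = heading of tool x"
    o=r.get_obs();R=cv2.Rodrigues(o["orientation"])[0]
    d=R.T@(np.array([x,y,z])-o["tcp_pos"]);h=np.arctan2(R[1,0],R[0,0])
    print("t",round(o["clock"],2),"tcp",o["tcp_pos"].round(4),"yaw",round(h,3),"tilt",R[:,2].round(3),"F",o["contact_force"].round(1),"w",round(o["grip_width"],4),round(o["gripper_force"],1))
    print("shift",d.round(4),"roll",None if yaw is None else round(h-yaw,3))
E
python3 -c "
from h import *
to(.484,-.1737,.36,.085)"
```

```text
t 1.0 tcp [ 0.4496 -0.249   0.3717] yaw 0.085 tilt [ 0. -0. -1.] F [ 0.6 -0.3  0.1] w 0.0849 0.0
shift [ 0.0407 -0.0721  0.0117] roll -0.0
```

carry_out([
  [0.021,-0.036,0.006,0,0.085],
  [0.041,-0.072,0.012,0,0.085],
  [0.041,-0.072,0.012,0,0.085],
  [0.041,-0.072,0.012,0,0.085],
  [0.041,-0.072,0.012,0,0.085],
  [0.041,-0.072,0.012,0,0.085],
  [0.041,-0.072,0.012,0,0.085],
  [0.041,-0.072,0.012,0,0.085],
])

```text
clock: 1.8
tcp_pos: [0.4836, -0.1765, 0.3598]
orientation: [3.139, 0.131, 0.0]
contact_force: [-0.8, 0.5, 0.1]
grip_width: 0.0849
gripper_force: 0.0
```

```bash
python3 -c "
from h import *
to(.484,-.1737,.283,.085)
c=r.calibration('wrist');cv2.imwrite('pics/w1.png',cv2.resize(r.grab_frame('wrist')[:,:,::-1],(800,600)))
k=800/512
# expected: jar1 cap top centre, cap centre, jar2 cap top
print((proj(c,[[.4768,-.1743,.139],[.484,-.1737,.128],[.4861,-.2853,.139]])*k).round(0))
np.savez('wc.npz',**c)
"
```

```text
t 1.8 tcp [ 0.4836 -0.1765  0.3598] yaw 0.083 tilt [ 0. -0. -1.] F [-0.8  0.5  0.1] w 0.0849 0.0
shift [ 0.0006 -0.0028  0.0768] roll -0.002
[[400. 349.]
 [401. 327.]
 [648. 349.]]
```

View pics/w1.png

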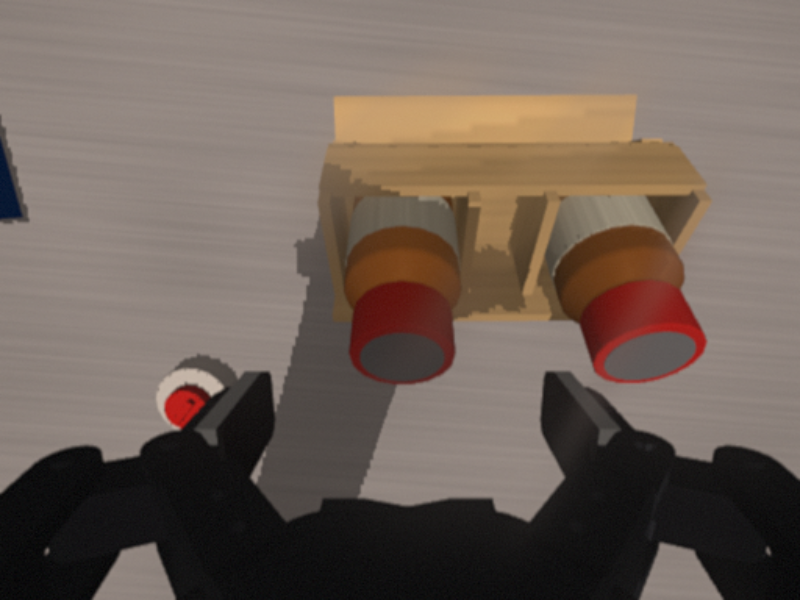

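The wrist view shows jar 1's cap top at (403,355) and jar 2's at (648,355). Both are within about 2 mm of the prediction, so I'll descend and grip.

carry_out([
  [-0.001,-0.002,0.03,0,0.085],
  [-0.001,-0.002,0.06,0,0.085],
  [-0.001,-0.002,0.076,0,0.085],
  [-0.001,-0.002,0.076,0,0.085],
  [-0.001,-0.002,0.076,0,0.04],
  [-0.001,-0.002,0.076,0,0.04],
  [-0.001,-0.002,0.076,0,0.04],
  [-0.001,-0.002,0.076,0,0.04],
], force=40)

```text
clock: 2.65
tcp_pos: [0.4832, -0.174, 0.2851]
orientation: [3.138, 0.133, 0.003]
contact_force: [-2.2, 0.7, 6.4]
grip_width: 0.0473
gripper_force: 40.4
```

```bash
python3 -c "
from h import *
to(.482,-.1745,.284,.085)
cv2.imwrite('pics/w2.png',cv2.resize(np.hstack([r.grab_frame('wrist'),r.grab_frame('side')])[:,:,::-1],(800,300)))
"
```

```text
t 2.65 tcp [ 0.4832 -0.174   0.2851] yaw 0.085 tilt [ 0.002 -0.001 -1.   ] F [-2.2  0.7  6.4] w 0.0473 40.4
shift [-0.0013  0.0004  0.0011] roll -0.0
```

View pics/w2.png

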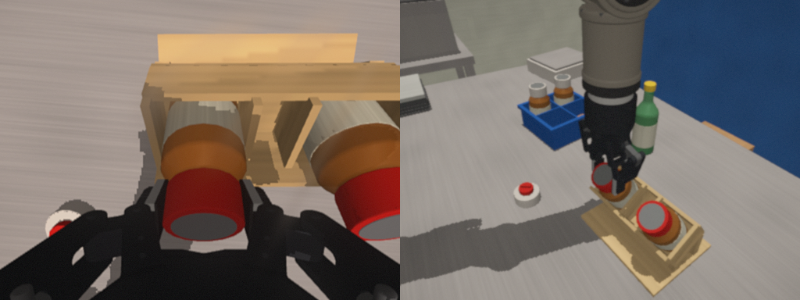

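carry_out([
  [-0.0045,0,-0.0066,0,0.04],
  [-0.009,0,-0.0132,0,0.04],
  [-0.0136,0,-0.0198,0,0.04],
  [-0.0181,0,-0.0264,0,0.04],
  [-0.0226,0,-0.033,0,0.04],
  [-0.0282,0,-0.0413,0,0.04],
  [-0.034,0,-0.0495,0,0.04],
  [-0.0395,0,-0.0578,0,0.04],
], force=40)

```text
clock: 3.55
tcp_pos: [0.4419, -0.1773, 0.3417]
orientation: [-3.138, -0.133, 0.005]
contact_force: [-0.6, 0.4, -3.2]
grip_width: 0.0465
gripper_force: 41.7
```

```bash
python3 -c "
from h import *
to(.45,-.1745,.36,.085)
cv2.imwrite('pics/w3.png',cv2.resize(np.hstack([r.grab_frame('wrist'),r.grab_frame('side')])[:,:,::-1],(800,300)))
"
```

```text
t 3.55 tcp [ 0.4419 -0.1773  0.3417] yaw 0.084 tilt [-0.003  0.    -1.   ] F [-0.6  0.4 -3.2] w 0.0465 41.7
shift [ 0.0083 -0.0021 -0.0183] roll -0.001
```

View pics/w3.png

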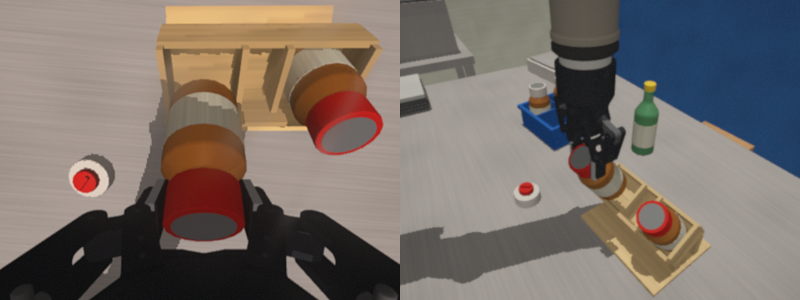

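carry_out([
  [0,0,-0.03,0,0.04],
  [0,0,-0.06,0,0.04],
  [0.015,-0.025,-0.06,0,0.04],
  [0.03,-0.052,-0.06,0,0.04],
  [0.046,-0.08,-0.06,0,0.04],
  [0.062,-0.108,-0.06,0,0.04],
  [0.078,-0.136,-0.06,0,0.04],
  [0.092,-0.16,-0.06,0,0.04],
], force=20)

```text
clock: 4.45
tcp_pos: [0.5214, -0.0084, 0.4008]
orientation: [-3.139, -0.134, 0.003]
contact_force: [-0.2, -0.7, -2.8]
grip_width: 0.0468
gripper_force: 41.9
```

```bash
python3 -c "
from h import *
to(.52,-.01,.36,.085)
cv2.imwrite('pics/w4.png',cv2.resize(np.hstack([r.grab_frame('wrist'),r.grab_frame('side')])[:,:,::-1],(800,300)))
"
```

```text
t 4.45 tcp [ 0.5214 -0.0084  0.4008] yaw 0.085 tilt [-0.002 -0.    -1.   ] F [-0.2 -0.7 -2.8] w 0.0468 41.9
shift [-0.0015  0.0015  0.0408] roll 0.0
```

View pics/w4.png

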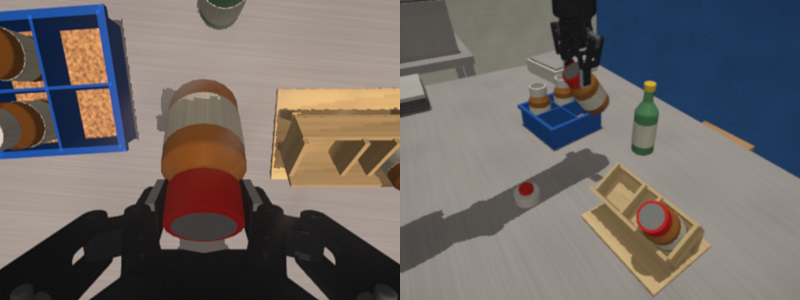

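The jar is firmly held and still leaning. I'll push its foot gently against the crate's outer -y face to pivot it upright in the grip. First I turn the tool so the lean points at that face.

```bash
python3 -c "
from h import *
print(r.get_obs()['joints'].round(2))
to(.583,.0065,.40,1.714)"
```

```text
[ 0.1   0.24 -0.24  1.91  0.07  1.   -1.65]
t 4.55 tcp [ 0.5222 -0.0057  0.4009] yaw 0.091 tilt [-0.001  0.002 -1.   ] F [ 0.5 -0.1 -2.9] w 0.0468 41.8
shift [ 0.0617 -0.0066  0.0009] roll -1.623
```

carry_out([
  [0.01,-0.001,0,-0.14,0.03],
  [0.02,-0.002,0,-0.28,0.03],
  [0.03,-0.003,0,-0.42,0.03],
  [0.04,-0.004,0,-0.56,0.03],
  [0.05,-0.005,0,-0.7,0.03],
  [0.06,-0.006,0,-0.84,0.03],
  [0.062,-0.007,0,-0.98,0.03],
  [0.062,-0.007,0,-1.12,0.03],
], force=20)

```text
clock: 5.35
tcp_pos: [0.5824, 0.0015, 0.4005]
orientation: [-2.583, -1.786, 0.004]
contact_force: [-0.3, 0.2, -3.0]
grip_width: 0.0471
gripper_force: 41.7
```

carry_out([
  [0,0,0,-0.14,0.03],
  [0,0,0,-0.28,0.03],
  [0,0,0,-0.42,0.03],
  [0,0,0,-0.503,0.03],
  [0,0,0.02,-0.503,0.03],
  [0,0,0.05,-0.503,0.03],
  [0,0,0.07,-0.503,0.03],
  [0,0,0.07,-0.503,0.03],
], force=20)

```text
clock: 6.15
tcp_pos: [0.5809, 0.0009, 0.3279]
orientation: [-2.062, -2.364, 0.01]
contact_force: [-0.0, -0.4, -2.1]
grip_width: 0.0471
gripper_force: 41.7
```

```bash
python3 -c "
from h import *
to(.583,.0065,.272,1.714)
cv2.imwrite('pics/w5.png',np.hstack([cv2.resize(r.grab_frame(n)[:,:,::-1],(400,300)) for n in('wrist','side')]))
"
```

```text
t 6.15 tcp [0.5809 0.0009 0.3279] yaw 1.707 tilt [-0.008 -0.001 -1.   ] F [-0.  -0.4 -2.1] w 0.0471 41.7
shift [0.0052 0.0033 0.0558] roll -0.007
```

View pics/w5.png

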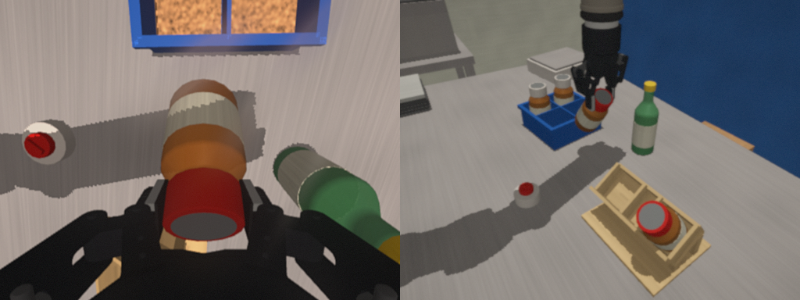

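The wrist view shows the jar foot at about (203,90), pointing squarely at the crate's -y rim (y≈45). The oil bottle is clear to the right. I'll lower and advance.

carry_out([
  [0.002,0.003,0.025,0,0.03],
  [0.005,0.003,0.05,0,0.03],
  [0.005,0.003,0.056,0,0.03],
  [0.012,0.003,0.056,0,0.03],
  [0.019,0.003,0.056,0,0.03],
  [0.025,0.003,0.056,0,0.03],
  [0.031,0.003,0.056,0,0.03],
  [0.036,0.003,0.056,0,0.03],
])

```text
clock: 7.05
tcp_pos: [0.581, 0.038, 0.2762]
orientation: [2.063, 2.367, -0.001]
contact_force: [0.6, -5.3, -3.4]
grip_width: 0.0468
gripper_force: 41.8
```

```bash
python3 -c "
from h import *
to(.583-.1425*.07,.0065+.99*.07,.272,1.714)"
```

```text
t 7.05 tcp [0.581  0.038  0.2762] yaw 1.708 tilt [ 0.001 -0.002 -1.   ] F [ 0.6 -5.3 -3.4] w 0.0468 41.8
shift [ 0.0385 -0.0027  0.0041] roll -0.006
```

carry_out([
  [0.005,0,0.002,0,0.03],
  [0.01,0,0.002,0,0.03],
  [0.015,0,0.002,0,0.03],
  [0.02,0,0.002,0,0.03],
  [0.025,0,0.002,0,0.03],
  [0.03,0,0.002,0,0.03],
  [0.035,0,0.002,0,0.03],
  [0.038,0,0.002,0,0.03],
])

```text
clock: 7.85
tcp_pos: [0.5762, 0.0742, 0.274]
orientation: [2.064, 2.364, -0.003]
contact_force: [0.5, -9.1, 0.1]
grip_width: 0.0465
gripper_force: 42.8
```

```bash
python3 -c "
from h import *
to(.583-.1425*.07,.0065+.99*.07,.272,1.714)
cv2.imwrite('pics/w6.png',np.hstack([cv2.resize(r.grab_frame('wrist')[:,:,::-1],(400,300)),cv2.resize(r.grab_frame('side')[60:200,160:347,::-1],(400,300),interpolation=cv2.INTER_CUBIC)]))
"
```

```text
t 7.85 tcp [0.5762 0.0742 0.274 ] yaw 1.706 tilt [ 0.001 -0.003 -1.   ] F [ 0.5 -9.1  0.1] w 0.0465 42.8
shift [ 0.002  -0.0029  0.002 ] roll -0.008
```

View pics/w6.png

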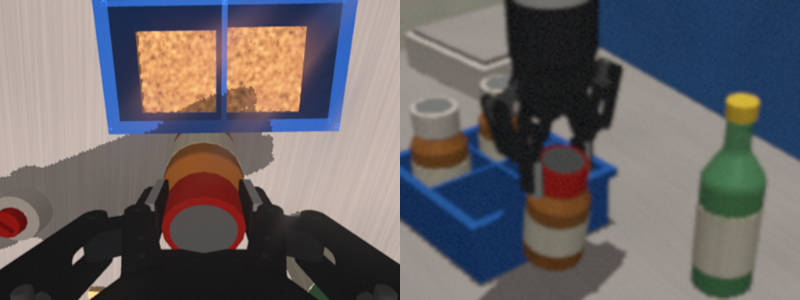

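```bash
python3 - <<'E'
from h import *
o=r.get_obs();R=cv2.Rodrigues(o["orientation"])[0];c=r.calibration("wrist")
for ax in (94,97,100):
  for th in(0,.1,.2,.3,.6):
    P=[]
    for a,rad in((110,24),(84,24),(110,-24)):
        x=-np.sin(th)*(a-ax)+np.cos(th)*rad; z=-(np.cos(th)*(a-ax)+np.sin(th)*rad)
        P.append(o["tcp_pos"]+R@np.array([x/1e3,0,.155+z/1e3]))
    print(ax,th,(proj(c,P)[:,1]*300/384).round(0))
E
```

```text
94 0 [175. 160. 255.]
94 0.1 [180. 160. 254.]
94 0.2 [185. 160. 252.]
94 0.3 [191. 161. 251.]
94 0.6 [209. 166. 243.]
97 0 [173. 159. 251.]
97 0.1 [177. 158. 250.]
97 0.2 [182. 158. 248.]
97 0.3 [187. 158. 246.]
97 0.6 [203. 162. 238.]
100 0 [171. 158. 247.]
100 0.1 [175. 156. 246.]
100 0.2 [179. 156. 244.]
100 0.3 [183. 155. 242.]
100 0.6 [198. 158. 234.]
```

The wrist view shows the jar nearly upright against the crate wall, with a small lean left. I've now used all 10 pictures, so from here I'll read edges by code.

```bash
cat >> h.py <<'E'
def runs():
    im=r.grab_frame("wrist");h=cv2.cvtColor(im,cv2.COLOR_RGB2HSV).astype(int)
    for u in(250,258,266):
        s=[]
        for v in range(100,340):
            H,S,V=h[v,u]
            k="r" if S>150 and (H<5 or H>172) else "a" if S>120 and 5<=H<22 else "b" if S>120 and 100<H<125 else "g" if S<70 else "-"
            if not s or s[-1][0]!=k:s.append([k,v,v])
            s[-1][2]=v
        print(u,[tuple(x) for x in s if x[2]-x[1]>2])
def pred(th,ax=97,dx=0):
    o=r.get_obs();R=cv2.Rodrigues(o["orientation"])[0];c=r.calibration("wrist");P=[]
    for a,rad in((110,24),(84,24),(110,-24),(110,0)):
        x=-np.sin(th)*(a-ax)+np.cos(th)*rad+dx; z=-(np.cos(th)*(a-ax)+np.sin(th)*rad)
        P.append(o["tcp_pos"]+R@np.array([x/1e3,0,.155+z/1e3]))
    return proj(c,P)[:,1]
E
python3 - <<'E'
from h import *
runs()
w=cv2.imread("pics/w5.png")[:,:400]
for dx in(-6,-3,0):
  for th in(-.1,0,.1,.2,.3,.6):print(dx,th,pred(th,97,dx).round(0))
# w5 column
hs=cv2.cvtColor(w,cv2.COLOR_BGR2HSV);print([(int(v*1.28),*map(int,hs[v,203])) for v in range(150,250,4)])
E
```

```text
250 [('a', 100, 113), ('a', 117, 142), ('-', 145, 153), ('b', 154, 170), ('g', 171, 183), ('a', 185, 222), ('r', 223, 262), ('g', 264, 339)]
258 [('a', 100, 142), ('-', 145, 149), ('b', 150, 170), ('g', 171, 181), ('a', 184, 220), ('r', 221, 261), ('g', 263, 339)]
266 [('a', 100, 142), ('b', 149, 169), ('g', 171, 182), ('a', 184, 221), ('r', 222, 261), ('g', 263, 339)]
-6 -0.1 [230. 216. 333. 284.]
-6 0 [235. 215. 332. 286.]
-6 0.1 [241. 214. 331. 289.]
-6 0.2 [247. 214. 329. 291.]
-6 0.3 [253. 215. 326. 293.]
-6 0.6 [274. 220. 315. 298.]
-3 -0.1 [224. 210. 328. 277.]
-3 0 [229. 209. 327. 280.]
-3 0.1 [234. 208. 325. 283.]
-3 0.2 [240. 208. 323. 285.]
-3 0.3 [246. 209. 321. 287.]
-3 0.6 [267. 213. 310. 292.]
0 -0.1 [217. 205. 322. 271.]
0 0 [222. 203. 321. 274.]
0 0.1 [227. 203. 320. 277.]
0 0.2 [233. 202. 318. 279.]
0 0.3 [239. 203. 315. 281.]
0 0.6 [260. 207. 305. 286.]
[(192, 13, 186, 148), (197, 13, 187, 149), (202, 13, 186, 148), (207, 13, 191, 147), (212, 12, 195, 131), (217, 3, 208, 114), (222, 4, 215, 114), (227, 4, 219, 113), (232, 3, 212, 114), (238, 2, 210, 113), (243, 2, 215, 114), (248, 1, 217, 113), (253, 2, 215, 114), (258, 2, 217, 114), (263, 2, 212, 118), (268, 1, 213, 110), (273, 6, 20, 65), (279, 17, 35, 66), (284, 8, 30, 67), (289, 4, 27, 67), (294, 13, 27, 66), (299, 0, 23, 68), (304, 12, 19, 67), (309, 18, 120, 233), (314, 18, 119, 231)]
```

```bash
python3 - <<'E'
from h import *
o=r.get_obs();R=cv2.Rodrigues(o["orientation"])[0];c=r.calibration("wrist")
im=r.grab_frame("wrist");h=cv2.cvtColor(im,cv2.COLOR_RGB2HSV).astype(int)
for u in(170,360):
    b=[v for v in range(100,200) if h[v,u,1]>120 and 100<h[v,u,0]<125]
    for z in(.07,0):
        X=onplane(c,(u,max(b)),z);print(u,min(b),max(b),z,X.round(4),"tool",(R.T@(X-o["tcp_pos"])).round(4))
# side view: jar axis from masks
s=r.grab_frame("side");cv2.imwrite("s.png",s[:,:,::-1]);S=r.calibration("side")
hs=cv2.cvtColor(s,cv2.COLOR_RGB2HSV).astype(int)
def cent(m,nm):
    n,l,st,ce=cv2.connectedComponentsWithStats(m.astype(np.uint8))
    print(nm,[(st[i].tolist(),ce[i].round(1).tolist()) for i in range(1,n) if st[i][4]>60])
H,Sa,V=[hs[:,:,i] for i in range(3)]
cent((Sa>150)&((H<5)|(H>172)),"red");cent((Sa>130)&(H>=6)&(H<16)&(V>60),"amber")
g=o["tcp_pos"]+R@[0,0,.155]
for dx in(-.008,0):
 for th in(0,.1,.2,.3):
  P=[g+R@np.array([dx-np.sin(th)*(a-.097),0,-np.cos(th)*(a-.097)]) for a in(.097,.06,0)]
  print(dx,th,proj(S,P).round(1).tolist())
E
```

```text
170 155 171 0.07 [0.517 0.1   0.07 ] tool [ 0.0339 -0.0553  0.2037]
170 155 171 0 [0.4967 0.0843 0.    ] tool [ 0.0213 -0.0776  0.2737]
360 152 168 0.07 [0.6314 0.1175 0.07  ] tool [0.0358 0.0603 0.2038]
360 152 168 0 [0.6574 0.1089 0.    ] tool [0.024  0.0849 0.2738]
red [([227, 134, 22, 19, 236], [236.8, 145.0]), ([152, 234, 18, 16, 235], [160.9, 241.5]), ([303, 257, 45, 46, 655], [329.5, 283.9])]
amber [([166, 123, 25, 15, 298], [178.0, 130.5]), ([220, 149, 29, 18, 342], [234.2, 157.8]), ([219, 176, 25, 10, 112], [230.3, 181.7]), ([302, 256, 57, 58, 815], [340.0, 292.8])]
-0.008 0 [[235.5, 140.5], [236.0, 157.0], [236.6, 181.6]]
-0.008 0.1 [[235.5, 140.5], [234.8, 156.1], [233.8, 179.4]]
-0.008 0.2 [[235.5, 140.5], [233.7, 155.2], [231.0, 176.8]]
-0.008 0.3 [[235.5, 140.5], [232.6, 154.1], [228.2, 174.0]]
0 0 [[233.0, 139.0], [233.5, 155.4], [234.3, 179.9]]
0 0.1 [[233.0, 139.0], [232.4, 154.5], [231.4, 177.7]]
0 0.2 [[233.0, 139.0], [231.2, 153.6], [228.7, 175.2]]
0 0.3 [[233.0, 139.0], [230.1, 152.5], [225.9, 172.3]]
```

carry_out([
  [-0.001,0,0.003,0,0.03],
  [-0.002,0,0.006,0,0.03],
  [-0.002,0,0.008,0,0.03],
  [-0.002,0,0.01,0,0.03],
  [-0.002,0,0.01,0,0.03],
  [-0.002,0,0.01,0,0.03],
  [-0.002,0,0.01,0,0.03],
  [-0.002,0,0.01,0,0.03],
])

```text
clock: 8.9
tcp_pos: [0.5758, 0.0741, 0.2634]
orientation: [-2.064, -2.368, 0.0]
contact_force: [1.5, -3.3, -3.6]
grip_width: 0.047
gripper_force: 42.6
```

```bash
cat >> h.py <<'E'
def side():
    hs=cv2.cvtColor(r.grab_frame("side"),cv2.COLOR_RGB2HSV).astype(int);H,S,V=[hs[:,:,i] for i in range(3)]
    for nm,m in(("red",(S>150)&((H<5)|(H>172))),("amber",(S>130)&(H>=6)&(H<16)&(V>60))):
        n,l,st,ce=cv2.connectedComponentsWithStats(m.astype(np.uint8))
        print(nm,[(st[i].tolist(),ce[i].round(1).tolist()) for i in range(1,n) if st[i][4]>60])
E
python3 -c "
from h import *
to(.5762,.0742,.26,1.714);runs();side()"
```

```text
t 8.9 tcp [0.5758 0.0741 0.2634] yaw 1.708 tilt [-0.  0. -1.] F [ 1.5 -3.3 -3.6] w 0.047 42.6
shift [0.     0.0004 0.0034] roll -0.006
250 [('a', 100, 113), ('a', 117, 144), ('-', 147, 155), ('b', 156, 173), ('g', 175, 183), ('a', 185, 221), ('r', 222, 262), ('g', 264, 339)]
258 [('a', 100, 144), ('-', 147, 152), ('b', 156, 173), ('g', 175, 181), ('a', 184, 220), ('r', 221, 261), ('g', 263, 339)]
266 [('a', 100, 144), ('b', 153, 173), ('g', 175, 182), ('a', 184, 221), ('r', 222, 261), ('g', 263, 339)]
red [([227, 138, 22, 19, 231], [236.8, 149.7]), ([152, 234, 18, 16, 236], [160.9, 241.5]), ([303, 257, 45, 46, 659], [329.5, 283.8])]
amber [([166, 123, 25, 15, 293], [178.0, 130.4]), ([220, 154, 28, 17, 341], [234.1, 162.4]), ([219, 180, 25, 10, 104], [230.1, 185.8]), ([302, 256, 57, 58, 807], [340.2, 293.0])]
```

carry_out([
  [0,0,0.002,0,0.03],
  [0,0,0.003,0,0.03],
  [0,0,0.004,0,0.03],
  [0,0,0.005,0,0.03],
  [0,0,0.005,0,0.03],
  [0,0,0.005,0,0.03],
  [0,0,0.005,0,0.03],
  [0,0,0.005,0,0.03],
])

```text
clock: 9.8
tcp_pos: [0.5758, 0.0741, 0.2585]
orientation: [2.064, 2.368, 0.0]
contact_force: [1.1, -4.0, -1.6]
grip_width: 0.0469
gripper_force: 42.8
```

carry_out([
  [0,0,0.001,0,0.03],
  [0,0,0.001,0,0.03],
  [0,0,0.002,0,0.03],
  [0,0,0.002,0,0.03],
  [0,0,0.002,0,0.03],
  [0,0,0.003,0,0.03],
  [0,0,0.003,0,0.03],
  [0,0,0.003,0,0.03],
])

```text
clock: 10.6
tcp_pos: [0.5758, 0.074, 0.2554]
orientation: [-2.064, -2.368, -0.0]
contact_force: [1.0, -3.9, -0.7]
grip_width: 0.0472
gripper_force: 42.7
```

carry_out([
  [0,0,0.001,0,0.03],
  [0,0,0.001,0,0.03],
  [0,0,0.002,0,0.03],
  [0,0,0.002,0,0.03],
  [0,0,0.002,0,0.03],
  [0,0,0.002,0,0.03],
  [0,0,0.002,0,0.03],
  [0,0,0.002,0,0.03],
])

```text
clock: 11.4
tcp_pos: [0.5758, 0.0741, 0.2535]
orientation: [2.064, 2.368, 0.0]
contact_force: [0.4, -3.2, 1.6]
grip_width: 0.047
gripper_force: 43.0
```

```bash
python3 -c "
from h import *
to(.5762,.0742,.25,1.714);runs();side()"
```

```text
t 11.4 tcp [0.5758 0.0741 0.2535] yaw 1.708 tilt [ 0.  0. -1.] F [ 0.4 -3.2  1.6] w 0.047 43.0
shift [0.0001 0.0004 0.0035] roll -0.006
250 [('a', 100, 113), ('-', 114, 117), ('a', 118, 145), ('-', 148, 157), ('b', 158, 177), ('g', 178, 183), ('a', 185, 221), ('r', 222, 262), ('g', 264, 339)]
258 [('a', 100, 145), ('-', 152, 155), ('b', 156, 177), ('g', 178, 181), ('a', 184, 220), ('r', 221, 261), ('g', 263, 339)]
266 [('a', 100, 145), ('b', 151, 176), ('g', 178, 182), ('a', 184, 221), ('r', 222, 261), ('g', 263, 339)]
red [([227, 137, 22, 25, 233], [237.2, 153.6]), ([152, 234, 18, 16, 237], [160.9, 241.5]), ([303, 257, 45, 46, 651], [329.5, 283.9])]
amber [([166, 123, 25, 15, 297], [178.1, 130.5]), ([220, 158, 28, 17, 329], [234.1, 166.5]), ([219, 183, 25, 11, 108], [230.3, 189.4]), ([302, 256, 57, 58, 819], [340.0, 292.9])]
```

carry_out([
  [0.002,0,0,0,0.03],
  [0.004,0,0,0,0.03],
  [0.006,0,0.0003,0,0.03],
  [0.008,0,0.0005,0,0.03],
  [0.01,0,0.0007,0,0.03],
  [0.012,0,0.001,0,0.03],
  [0.012,0,0.001,0,0.03],
  [0.012,0,0.001,0,0.03],
])

```text
clock: 12.3
tcp_pos: [0.5747, 0.0829, 0.2525]
orientation: [2.066, 2.363, -0.005]
contact_force: [1.9, -12.3, 3.0]
grip_width: 0.0471
gripper_force: 43.5
```

```bash
python3 -c "
from h import *
to(.5762,.0742,.25,1.714);runs();side()"
```

```text
t 12.3 tcp [0.5747 0.0829 0.2525] yaw 1.705 tilt [ 0.    -0.004 -1.   ] F [  1.9 -12.3   3. ] w 0.0471 43.5
shift [-0.0088  0.0003  0.0025] roll -0.009
250 [('a', 100, 123), ('-', 124, 129), ('a', 130, 156), ('b', 159, 192), ('a', 194, 223), ('r', 224, 260), ('g', 262, 339)]
258 [('a', 100, 156), ('b', 159, 192), ('a', 194, 222), ('r', 223, 259), ('g', 261, 339)]
266 [('a', 100, 156), ('b', 159, 191), ('a', 194, 222), ('r', 223, 259), ('g', 261, 339)]
red [([225, 137, 21, 23, 236], [234.8, 152.3]), ([152, 234, 18, 16, 239], [160.8, 241.4]), ([303, 257, 45, 46, 650], [329.5, 283.9])]
amber [([166, 123, 25, 15, 296], [178.1, 130.4]), ([219, 156, 28, 18, 346], [233.0, 165.2]), ([218, 184, 27, 10, 116], [230.8, 189.5]), ([302, 256, 57, 58, 813], [340.2, 292.8])]
```

carry_out([
  [0.002,0,0,0,0.03],
  [0.004,0,0,0,0.03],
  [0.006,0,0.0003,0,0.03],
  [0.008,0,0.0005,0,0.03],
  [0.01,0,0.0007,0,0.03],
  [0.01,0,0.001,0,0.03],
  [0.01,0,0.001,0,0.03],
  [0.01,0,0.001,0,0.03],
])

```text
clock: 13.2
tcp_pos: [0.5743, 0.0909, 0.2523]
orientation: [2.066, 2.359, -0.007]
contact_force: [2.1, -16.5, 8.4]
grip_width: 0.0469
gripper_force: 38.4
```

```bash
python3 -c "
from h import *
to(.5762,.0742,.25,1.714);runs();side()"
```

```text
t 13.2 tcp [0.5743 0.0909 0.2523] yaw 1.703 tilt [ 0.002 -0.007 -1.   ] F [  2.1 -16.5   8.4] w 0.0469 38.4
shift [-0.0168 -0.0003  0.0024] roll -0.011
250 [('a', 100, 166), ('b', 169, 205), ('a', 208, 229), ('r', 230, 260), ('g', 262, 339)]
258 [('a', 100, 166), ('b', 169, 204), ('a', 207, 228), ('r', 229, 259), ('g', 261, 339)]
266 [('a', 100, 165), ('b', 169, 204), ('a', 207, 229), ('r', 230, 260), ('g', 262, 339)]
red [([223, 137, 21, 20, 255], [233.3, 149.6]), ([152, 234, 18, 16, 237], [160.9, 241.4]), ([303, 257, 45, 46, 659], [329.5, 283.7])]
amber [([166, 123, 25, 15, 295], [178.1, 130.5]), ([219, 154, 28, 18, 377], [233.1, 163.2]), ([221, 184, 26, 10, 145], [233.7, 189.3]), ([303, 260, 56, 54, 761], [341.9, 294.6])]
```

carry_out([
  [-0.001,0,0,0,0.03],
  [-0.002,0,0,0,0.03],
  [-0.003,0,0,0,0.03],
  [-0.004,0,0,0,0.03],
  [-0.004,0,0,0,0.03],
  [-0.004,0,0,0,0.03],
  [-0.004,0,0,0,0.03],
  [-0.004,0,0,0,0.03],
])

```text
clock: 14.1
tcp_pos: [0.5743, 0.0896, 0.252]
orientation: [2.065, 2.363, -0.002]
contact_force: [1.7, -9.9, 4.2]
grip_width: 0.047
gripper_force: 38.0
```

```bash
python3 -c "
from h import *
to(.5762,.0742,.25,1.714);runs();side()"
```

```text
t 14.1 tcp [0.5743 0.0896 0.252 ] yaw 1.705 tilt [ 0.002 -0.003 -1.   ] F [ 1.7 -9.9  4.2] w 0.047 38.0
shift [-0.0155 -0.0002  0.002 ] roll -0.009
250 [('a', 100, 165), ('b', 168, 204), ('a', 207, 229), ('r', 230, 260), ('g', 262, 339)]
258 [('a', 100, 165), ('b', 168, 204), ('a', 207, 228), ('r', 229, 260), ('g', 261, 339)]
266 [('a', 100, 165), ('b', 168, 204), ('a', 207, 228), ('r', 229, 260), ('g', 262, 339)]
red [([223, 137, 21, 21, 257], [233.3, 150.1]), ([152, 234, 18, 16, 239], [160.8, 241.4]), ([303, 257, 45, 46, 657], [329.5, 283.8])]
amber [([166, 123, 25, 15, 298], [178.0, 130.5]), ([219, 154, 28, 19, 368], [233.1, 163.6]), ([221, 184, 26, 10, 142], [233.6, 189.5]), ([302, 256, 57, 58, 819], [340.0, 292.8])]
```

carry_out([
  [-0.001,0,0.0005,0,0.03],
  [-0.002,0,0.001,0,0.03],
  [-0.003,0,0.001,0,0.03],
  [-0.004,0,0.001,0,0.03],
  [-0.004,0,0.001,0,0.03],
  [-0.004,0,0.001,0,0.03],
  [-0.004,0,0.001,0,0.03],
  [-0.004,0,0.001,0,0.03],
])

```text
clock: 15.0
tcp_pos: [0.5737, 0.0883, 0.2503]
orientation: [-2.063, -2.368, 0.0]
contact_force: [1.2, -1.9, -3.7]
grip_width: 0.0471
gripper_force: 37.6
```

carry_out([
  [0,0,0,0,0.047],
  [0,0,0,0,0.049],
  [0,0,0,0,0.051],
  [0,0,0,0,0.053],
  [0,0,0,0,0.056],
  [0,0,0,0,0.058],
  [0,0,0,0,0.06],
  [0,0,0,0,0.06],
], force=20)

```text
clock: 15.8
tcp_pos: [0.5739, 0.0879, 0.2505]
orientation: [2.064, 2.368, 0.0]
contact_force: [-0.2, 0.4, 0.0]
grip_width: 0.0601
gripper_force: 0.0
```

```bash
python3 -c "
from h import *
to(.5762,.0742,.25,1.714);runs();side()"
```

```text
t 15.8 tcp [0.5739 0.0879 0.2505] yaw 1.708 tilt [ 0.  0. -1.] F [-0.2  0.4  0. ] w 0.0601 0.0
shift [-0.0139  0.0004  0.0005] roll -0.006
250 [('a', 100, 165), ('b', 168, 203), ('a', 206, 227), ('r', 228, 257), ('g', 259, 339)]
258 [('a', 100, 164), ('b', 167, 203), ('a', 205, 225), ('r', 226, 256), ('g', 258, 339)]
266 [('a', 100, 164), ('b', 167, 203), ('a', 205, 226), ('r', 227, 257), ('g', 259, 339)]
red [([220, 139, 24, 21, 294], [232.1, 151.5]), ([152, 234, 18, 16, 238], [160.9, 241.4]), ([303, 257, 45, 46, 658], [329.5, 283.8])]
amber [([166, 123, 25, 15, 299], [178.1, 130.4]), ([219, 156, 28, 19, 378], [232.5, 165.3]), ([220, 186, 27, 10, 143], [233.3, 191.1]), ([302, 256, 57, 58, 819], [340.0, 293.1])]
```

```bash
python3 - <<'E'
from h import *
o=r.get_obs();R=cv2.Rodrigues(o["orientation"])[0];c=r.calibration("wrist")
for uv,z in(((258,226),.084),((258,257.5),.110)):
    X=onplane(c,uv,z);print((R.T@(X-o["tcp_pos"])).round(4),X.round(4))
im=r.grab_frame("wrist");h=cv2.cvtColor(im,cv2.COLOR_RGB2HSV).astype(int)
for v in(250,265,280):
    b=[u for u in range(180,340) if h[v,u,1]>150 and (h[v,u,0]<5 or h[v,u,0]>172)];print(v,min(b),max(b))
S=r.calibration("side")
# side: jar upright on bench; fit xy to shoulder amber/bottom centre u: axis at z 0.005.. 
for dx in(-.015,-.01,-.005):
    X=o["tcp_pos"]+R@[dx,0,0];print(dx,proj(S,[[X[0],X[1],.097],[X[0],X[1],.005]]).round(1).tolist())
print(r.get_obs()['joints'].round(2))
E
```

```text
[ 0.0126 -0.0015  0.1665] [0.5708 0.1002 0.084 ]
[ 0.0086 -0.0013  0.1405] [0.5715 0.0962 0.11  ]
250 219 301
265 214 306
280 210 310
-0.015 [[233.3, 149.0], [234.4, 186.7]]
-0.01 [[231.8, 148.0], [233.0, 185.6]]
-0.005 [[230.2, 147.0], [231.5, 184.5]]
[ 0.09  0.56 -0.46  1.88  0.34  0.78 -0.42]
```

Jar 1 now stands upright on the bench. Its axis is about 11.5 mm behind the grasp point, so I'll re-centre and grip it again.

carry_out([
  [-0.006,0,-0.001,0,0.062],
  [-0.012,0,-0.002,0,0.062],
  [-0.012,0,-0.002,0,0.062],
  [-0.012,0,-0.002,0,0.062],
  [-0.012,0,-0.002,0,0.04],
  [-0.012,0,-0.002,0,0.04],
  [-0.012,0,-0.002,0,0.04],
  [-0.012,0,-0.002,0,0.04],
], force=40)

```text
clock: 16.75
tcp_pos: [0.5756, 0.0762, 0.2528]
orientation: [2.064, 2.368, 0.0]
contact_force: [-0.5, -0.2, 4.1]
grip_width: 0.0467
gripper_force: 41.6
```

carry_out([
  [0,0,-0.01,0,0.04],
  [0,0,-0.03,0,0.04],
  [0,0,-0.055,0,0.04],
  [0,0,-0.08,0,0.04],
  [0,0,-0.1,0,0.04],
  [0,0,-0.11,0,0.04],
  [0,0,-0.11,0,0.04],
  [0,0,-0.11,0,0.04],
])

```text
clock: 17.55
tcp_pos: [0.5751, 0.0758, 0.3616]
orientation: [-2.064, -2.368, 0.002]
contact_force: [0.4, -0.8, -3.0]
grip_width: 0.0465
gripper_force: 41.7
```

```bash
python3 -c "
from h import *
to(.6219,.1626,.36,1.714);runs();print(pred(0),pred(.1))
c=r.calibration('wrist');im=r.grab_frame('wrist');cv2.imwrite('wr.png',im[:,:,::-1])
h=cv2.cvtColor(im,cv2.COLOR_RGB2HSV).astype(int)
print(proj(c,[[.6219,.1626,.07],[.5407,.151,.07]]).round(0))
"
```

```text
t 17.55 tcp [0.5751 0.0758 0.3616] yaw 1.708 tilt [-0.001 -0.    -1.   ] F [ 0.4 -0.8 -3. ] w 0.0465 41.7
shift [0.0796 0.0582 0.0015] roll -0.006
250 [('a', 100, 138), ('-', 140, 144), ('b', 145, 155), ('g', 156, 164), ('g', 168, 178), ('a', 179, 203), ('r', 204, 229), ('g', 231, 305), ('r', 307, 313), ('g', 315, 318), ('-', 319, 322), ('g', 323, 339)]
258 [('a', 100, 138), ('b', 144, 155), ('g', 156, 163), ('g', 167, 176), ('a', 178, 201), ('r', 202, 228), ('g', 230, 306), ('r', 308, 313), ('g', 315, 318), ('a', 320, 323), ('g', 325, 339)]
266 [('a', 100, 137), ('b', 144, 154), ('g', 156, 164), ('g', 168, 176), ('a', 179, 202), ('r', 203, 228), ('g', 230, 306), ('r', 308, 313), ('g', 315, 339)]
[221.67154411 203.48745725 321.25850013 273.95343157] [226.98533795 202.62490918 319.79241962 276.55222109]
[[329. 101.]
 [234. 101.]]
```

```bash
python3 - <<'E'
from h import *
im=cv2.imread("wr.png");c=r.calibration("wrist");h=cv2.cvtColor(im,cv2.COLOR_BGR2HSV).astype(int)
M=(h[:,:,1]>150)&(h[:,:,0]>100)&(h[:,:,0]<125)&(h[:,:,2]>130)  # bright rim tops
C=np.array([.5755,.1974]);a=.143;B=np.array([[np.cos(a),np.sin(a)],[-np.sin(a),np.cos(a)]])
def loc(u,v):return (B@(onplane(c,(u,v),.07)[:2]-C)).round(4)
for v in(60,90,120):
    xs=np.where(M[v])[0];g=np.split(xs,np.where(np.diff(xs)>2)[0]+1) if len(xs) else []
    print(v,[(int(k[0]),int(k[-1]),loc(k[0],v)[0],loc(k[-1],v)[0]) for k in g if len(k)>2])
for u in(160,200,230,330,370,390):
    ys=np.where(M[:200,u])[0];g=np.split(ys,np.where(np.diff(ys)>2)[0]+1) if len(ys) else []
    print(u,[(int(k[0]),int(k[-1]),loc(u,k[0])[1],loc(u,k[-1])[1]) for k in g if len(k)>2])
E
```

```text
60 [(174, 184, np.float64(-0.0901), np.float64(-0.0818))]
90 [(176, 186, np.float64(-0.0904), np.float64(-0.0818))]
120 [(278, 280, np.float64(-0.0029), np.float64(-0.0011)), (376, 381, np.float64(0.083), np.float64(0.0874))]
160 []
200 [(47, 50, np.float64(0.0017), np.float64(-0.0005))]
230 [(46, 50, np.float64(0.0023), np.float64(-0.0007))]
330 [(45, 48, np.float64(0.0026), np.float64(0.0004))]
370 [(43, 47, np.float64(0.0039), np.float64(0.0009)), (134, 153, np.float64(-0.0693), np.float64(-0.0862))]
390 [(0, 25, np.float64(0.0348), np.float64(0.0171))]
```

carry_out([
  [0.015,0.01,0,-0.006,0.04],
  [0.035,0.025,0,-0.006,0.04],
  [0.055,0.04,0,-0.006,0.04],
  [0.072,0.051,0,-0.006,0.04],
  [0.081,0.057,0,-0.006,0.04],
  [0.081,0.057,0,-0.006,0.04],
  [0.081,0.057,0,-0.006,0.04],
  [0.081,0.057,0,-0.006,0.04],
])

```text
clock: 18.45
tcp_pos: [0.6208, 0.1627, 0.3622]
orientation: [2.059, 2.373, -0.002]
contact_force: [-0.1, -1.3, -3.1]
grip_width: 0.047
gripper_force: 41.9
```

```bash
python3 -c "
from h import *
to(.6207,.164,.283,1.714)"
```

```text
t 18.45 tcp [0.6208 0.1627 0.3622] yaw 1.712 tilt [-0.001 -0.001 -1.   ] F [-0.1 -1.3 -3.1] w 0.047 41.9
shift [0.0014 0.0001 0.0792] roll -0.002
```

carry_out([
  [0.001,0,0.015,0,0.04],
  [0.001,0,0.035,0,0.04],
  [0.001,0,0.055,0,0.04],
  [0.001,0,0.07,0,0.04],
  [0.001,0,0.076,0,0.04],
  [0.001,0,0.079,0,0.04],
  [0.001,0,0.079,0,0.04],
  [0.001,0,0.079,0,0.04],
])

```text
clock: 19.25
tcp_pos: [0.6212, 0.1652, 0.2843]
orientation: [2.057, 2.374, 0.002]
contact_force: [0.3, 0.8, -2.6]
grip_width: 0.0471
gripper_force: 41.9
```

carry_out([
  [0,0,0.001,0,0.04],
  [0,0,0.002,0,0.04],
  [0,0,0.003,0,0.04],
  [0,0,0.004,0,0.04],
  [0,0,0.005,0,0.04],
  [0,0,0.006,0,0.04],
  [0,0,0.006,0,0.04],
  [0,0,0.006,0,0.04],
])

```text
clock: 20.05
tcp_pos: [0.6208, 0.165, 0.2774]
orientation: [-2.057, -2.374, 0.0]
contact_force: [0.2, -0.4, -2.2]
grip_width: 0.0471
gripper_force: 41.9
```

carry_out([
  [0,0,0.001,0,0.04],
  [0,0,0.002,0,0.04],
  [0,0,0.003,0,0.04],
  [0,0,0.004,0,0.04],
  [0,0,0.004,0,0.04],
  [0,0,0.005,0,0.04],
  [0,0,0.005,0,0.04],
  [0,0,0.005,0,0.04],
])

```text
clock: 20.85
tcp_pos: [0.6208, 0.165, 0.2725]
orientation: [2.057, 2.374, -0.0]
contact_force: [0.4, -0.6, -2.2]
grip_width: 0.0471
gripper_force: 41.9
```

carry_out([
  [0,0,0.001,0,0.04],
  [0,0,0.002,0,0.04],
  [0,0,0.002,0,0.04],
  [0,0,0.003,0,0.04],
  [0,0,0.003,0,0.04],
  [0,0,0.003,0,0.04],
  [0,0,0.003,0,0.04],
  [0,0,0.003,0,0.04],
])

```text
clock: 21.65
tcp_pos: [0.6209, 0.1651, 0.2703]
orientation: [2.057, 2.374, 0.0]
contact_force: [-2.1, -1.8, 5.2]
grip_width: 0.047
gripper_force: 42.6
```

Contact felt at 5 N, so I'll release gradually.

carry_out([
  [0,0,0,0,0.047],
  [0,0,0,0,0.049],
  [0,0,0,0,0.051],
  [0,0,0,0,0.054],
  [0,0,0,0,0.057],
  [0,0,0,0,0.06],
  [0,0,0,0,0.06],
  [0,0,0,0,0.06],
], force=20)

```text
clock: 22.45
tcp_pos: [0.6208, 0.165, 0.2695]
orientation: [2.057, 2.374, -0.0]
contact_force: [0.4, -0.0, 0.2]
grip_width: 0.0599
gripper_force: 0.0
```

```bash
python3 - <<'E'
from h import *
to(.4934,-.285,.37,.085);runs()
o=r.get_obs();R=cv2.Rodrigues(o["orientation"])[0];c=r.calibration("wrist")
X=onplane(c,(258,212),.018+.084);print((R.T@(X-o["tcp_pos"])).round(4))
print(pred(0))
E
```

```text
t 22.45 tcp [0.6208 0.165  0.2695] yaw 1.714 tilt [-0. -0. -1.] F [ 0.4 -0.   0.2] w 0.0599 0.0
shift [-0.4273 -0.1902 -0.1005] roll 1.629
250 [('g', 100, 137), ('a', 138, 147), ('-', 150, 156), ('b', 157, 163), ('g', 169, 177), ('a', 180, 203), ('r', 204, 230), ('g', 232, 306), ('r', 308, 314), ('g', 316, 339)]
258 [('g', 100, 138), ('a', 139, 147), ('b', 157, 163), ('g', 168, 176), ('a', 178, 202), ('r', 203, 229), ('g', 231, 307), ('r', 309, 314), ('g', 316, 339)]
266 [('g', 100, 138), ('a', 140, 147), ('b', 154, 163), ('g', 168, 177), ('a', 179, 202), ('r', 203, 229), ('g', 231, 307), ('r', 309, 314), ('g', 316, 339)]
[ 0.0197 -0.0014  0.1675]
[221.61307972 203.43499558 321.223866   273.90817126]
```

carry_out([
  [0,0,-0.03,0,0.06],
  [0,0,-0.08,0,0.06],
  [-0.01,-0.005,-0.12,0.1,0.06],
  [-0.05,-0.02,-0.12,0.25,0.085],
  [-0.095,-0.04,-0.12,0.4,0.085],
  [-0.14,-0.06,-0.12,0.55,0.085],
  [-0.185,-0.08,-0.12,0.7,0.085],
  [-0.23,-0.1,-0.12,0.85,0.085],
], force=40)

```text
clock: 23.3
tcp_pos: [0.5537, -0.0787, 0.3898]
orientation: [2.857, 1.306, 0.001]
contact_force: [0.7, -0.6, 1.1]
grip_width: 0.0851
gripper_force: 0.0
```

```bash
python3 -c "
from h import *
to(.4865,-.2855,.37,.085)"
```

```text
t 23.3 tcp [ 0.5537 -0.0787  0.3898] yaw 0.858 tilt [ 0.001 -0.    -1.   ] F [ 0.7 -0.6  1.1] w 0.0851 0.0
shift [-0.2004  0.0845  0.0198] roll 0.773
```

carry_out([
  [-0.04,0.017,0.01,0.15,0.085],
  [-0.08,0.034,0.02,0.3,0.085],
  [-0.12,0.05,0.02,0.45,0.085],
  [-0.16,0.068,0.02,0.6,0.085],
  [-0.2,0.0845,0.02,0.75,0.085],
  [-0.2,0.0845,0.02,0.773,0.085],
  [-0.2,0.0845,0.02,0.773,0.085],
  [-0.2,0.0845,0.02,0.773,0.085],
])

```text
clock: 24.1
tcp_pos: [0.4895, -0.2825, 0.3695]
orientation: [-3.137, -0.147, -0.001]
contact_force: [0.6, 0.9, -0.7]
grip_width: 0.0848
gripper_force: 0.0
```

```bash
python3 - <<'E'
from h import *
to(.4865,-.2855,.2845,.085)
c=r.calibration("wrist");im=r.grab_frame("wrist");h=cv2.cvtColor(im,cv2.COLOR_RGB2HSV).astype(int)
m=((h[:,:,1]>150)&((h[:,:,0]<5)|(h[:,:,0]>172))).astype(np.uint8)
n,l,st,ce=cv2.connectedComponentsWithStats(m);print([st[i].tolist() for i in range(1,n) if st[i][4]>300])
# predicted outline of cap with centre axis point at axial 97
for cx in(.4895,.4855):
  a=np.array([-np.sin(.6)*.9964,-np.sin(.6)*.085,np.cos(.6)]);e1=np.array([-.085,.9964,0]);e2=np.cross(a,e1)
  P=[np.array([cx,-.2852,.128])+a*t+.024*(np.cos(k)*e1+np.sin(k)*e2) for t in(-.013,.013) for k in np.linspace(0,6.28,60)]
  q=proj(c,P);print(cx,q.min(0).round(0),q.max(0).round(0))
E
```

```text
t 24.1 tcp [ 0.4895 -0.2825  0.3695] yaw 0.094 tilt [ 0.     0.001 -1.   ] F [ 0.6  0.9 -0.7] w 0.0848 0.0
shift [-0.0033  0.0027  0.085 ] roll 0.009
[[232, 173, 54, 59, 1524], [17, 239, 32, 26, 641]]
0.4895 [231. 172.] [297. 238.]
0.4855 [231. 177.] [296. 242.]
```

carry_out([
  [-0.003,0.002,0.03,0.009,0.085],
  [-0.003,0.002,0.06,0.009,0.085],
  [-0.003,0.002,0.08,0.009,0.085],
  [-0.003,0.002,0.085,0.009,0.085],
  [-0.003,0.002,0.085,0.009,0.04],
  [-0.003,0.002,0.085,0.009,0.04],
  [-0.003,0.002,0.085,0.009,0.04],
  [-0.003,0.002,0.085,0.009,0.04],
], force=40)

```text
clock: 24.95
tcp_pos: [0.4867, -0.286, 0.286]
orientation: [3.138, 0.129, 0.003]
contact_force: [-0.9, 2.0, 7.1]
grip_width: 0.0471
gripper_force: 40.7
```

```bash
python3 -c "
from h import *
to(.4865,-.2855,.2845,.085);runs()
for dx in(-3,0,3,6):print(dx,pred(.6,97,dx))"
```

```text
t 24.95 tcp [ 0.4867 -0.286   0.286 ] yaw 0.082 tilt [ 0.002 -0.001 -1.   ] F [-0.9  2.   7.1] w 0.0471 40.7
shift [-0.0002 -0.0005  0.0015] roll -0.003
250 [('-', 100, 108), ('g', 118, 145), ('a', 147, 203), ('r', 204, 258), ('g', 260, 294), ('g', 297, 339)]
258 [('-', 100, 107), ('a', 108, 115), ('g', 118, 144), ('a', 146, 202), ('r', 203, 258), ('g', 260, 294), ('g', 298, 339)]
266 [('-', 100, 105), ('a', 106, 115), ('g', 117, 145), ('a', 147, 203), ('r', 204, 208), ('r', 210, 221), ('r', 223, 258), ('g', 260, 294), ('g', 298, 339)]
-3 [267.06000495 213.14270009 310.23677139 291.69812584]
0 [259.99964562 206.6974293  305.16177944 285.78994407]
3 [252.83920222 200.17308215 300.03284605 279.80998601]
6 [245.57653147 193.56819441 294.84910664 273.75693569]
```

carry_out([
  [-0.0045,0,-0.0066,0,0.04],
  [-0.009,0,-0.0132,0,0.04],
  [-0.0136,0,-0.0198,0,0.04],
  [-0.0181,0,-0.0264,0,0.04],
  [-0.0226,0,-0.033,0,0.04],
  [-0.0282,0,-0.0413,0,0.04],
  [-0.034,0,-0.0495,0,0.04],
  [-0.0395,0,-0.0578,0,0.04],
], force=40)

```text
clock: 25.8
tcp_pos: [0.4451, -0.2895, 0.3425]
orientation: [-3.138, -0.127, 0.005]
contact_force: [-0.7, -0.6, -3.7]
grip_width: 0.0468
gripper_force: 42.0
```

carry_out([
  [0,0,-0.03,0,0.04],
  [0,0,-0.06,0,0.04],
  [0.01,-0.025,-0.06,-0.08,0.04],
  [0.025,-0.06,-0.06,-0.2,0.04],
  [0.04,-0.1,-0.06,-0.34,0.04],
  [0.055,-0.14,-0.06,-0.48,0.04],
  [0.07,-0.18,-0.06,-0.62,0.04],
  [0.085,-0.22,-0.06,-0.76,0.04],
])

```text
clock: 26.6
tcp_pos: [0.5124, -0.0616, 0.4018]
orientation: [-2.863, -1.293, 0.005]
contact_force: [0.9, -0.6, -3.2]
grip_width: 0.047
gripper_force: 42.3
```

```bash
python3 -c "
from h import *
to(.583,.0065,.40,1.714)"
```

```text
t 26.6 tcp [ 0.5124 -0.0616  0.4018] yaw 0.848 tilt [-0.003 -0.001 -1.   ] F [ 0.9 -0.6 -3.2] w 0.047 42.3
shift [0.0977 0.0079 0.0015] roll -0.866
```

carry_out([
  [0.015,0.001,0,-0.13,0.04],
  [0.035,0.003,0,-0.27,0.04],
  [0.055,0.005,0,-0.41,0.04],
  [0.075,0.006,0,-0.55,0.04],
  [0.092,0.008,0,-0.69,0.04],
  [0.098,0.008,0,-0.83,0.04],
  [0.098,0.008,0,-0.866,0.04],
  [0.098,0.008,0,-0.866,0.04],
])

```text
clock: 27.4
tcp_pos: [0.5839, 0.0045, 0.4014]
orientation: [-2.062, -2.368, 0.004]
contact_force: [-0.4, -0.1, -3.6]
grip_width: 0.0466
gripper_force: 42.4
```

```bash
python3 -c "
from h import *
to(.583,.0065,.268,1.714);runs()
for dx in(0,3,6):print(dx,pred(.6,97,dx))"
```

```text
t 27.4 tcp [0.5839 0.0045 0.4014] yaw 1.709 tilt [-0.003 -0.001 -1.   ] F [-0.4 -0.1 -3.6] w 0.0466 42.4
shift [ 0.0022 -0.0002  0.1334] roll -0.005
250 [('-', 100, 107), ('g', 108, 145), ('a', 147, 202), ('r', 203, 258), ('g', 260, 294), ('-', 299, 320), ('g', 330, 337)]
258 [('-', 100, 106), ('g', 107, 144), ('a', 146, 201), ('r', 202, 257), ('g', 259, 294), ('a', 302, 305), ('-', 306, 325), ('g', 332, 335)]
266 [('a', 101, 105), ('g', 107, 145), ('a', 147, 202), ('r', 203, 207), ('r', 209, 257), ('g', 259, 294), ('g', 298, 328), ('g', 330, 339)]
0 [260.23092625 206.89721648 305.26782476 285.94984919]
3 [253.07721762 200.3770192  300.14375866 279.97554578]
6 [245.82120506 193.77618491 294.96484698 273.92809653]
```

carry_out([
  [0,0,0.04,0,0.04],
  [0,0,0.085,0,0.04],
  [0,0,0.12,0,0.04],
  [0.001,0,0.133,0,0.04],
  [0.006,0,0.133,0,0.04],
  [0.012,0,0.133,0,0.04],
  [0.018,0,0.133,0,0.04],
  [0.024,0,0.133,0,0.04],
])

```text
clock: 28.25
tcp_pos: [0.5821, 0.0295, 0.2712]
orientation: [2.062, 2.367, 0.004]
contact_force: [-0.7, 0.2, -3.1]
grip_width: 0.0466
gripper_force: 42.4
```

carry_out([
  [0.005,0,0,0,0.04],
  [0.01,0,0,0,0.04],
  [0.015,0,0,0,0.04],
  [0.02,0,0,0,0.04],
  [0.024,0,0,0,0.04],
  [0.028,0,0,0,0.04],
  [0.032,0,0,0,0.04],
  [0.035,0,0,0,0.04],
])

```text
clock: 29.05
tcp_pos: [0.5775, 0.0612, 0.2702]
orientation: [2.064, 2.363, -0.002]
contact_force: [0.5, -6.1, -0.6]
grip_width: 0.0471
gripper_force: 43.0
```

```bash
python3 -c "
from h import *
to(.574,.076,.268,1.714);runs();side()"
```

```text
t 29.05 tcp [0.5775 0.0612 0.2702] yaw 1.706 tilt [ 0.002 -0.003 -1.   ] F [ 0.5 -6.1 -0.6] w 0.0471 43.0
shift [ 0.0151 -0.0014  0.0022] roll -0.008
250 [('a', 100, 125), ('-', 128, 131), ('b', 132, 148), ('g', 150, 166), ('a', 168, 208), ('r', 209, 250), ('g', 252, 308), ('r', 310, 313), ('g', 315, 339)]
258 [('a', 100, 125), ('b', 131, 148), ('g', 149, 165), ('a', 167, 207), ('r', 208, 249), ('g', 251, 309), ('g', 315, 339)]
266 [('a', 100, 125), ('-', 128, 131), ('b', 132, 148), ('g', 149, 166), ('a', 168, 207), ('r', 208, 249), ('g', 251, 309), ('g', 315, 339)]
red [([231, 132, 19, 25, 206], [240.1, 149.0]), ([152, 234, 18, 16, 233], [161.0, 241.5])]
amber [([197, 112, 8, 13, 68], [200.5, 118.6]), ([166, 123, 25, 15, 299], [178.1, 130.5]), ([221, 153, 29, 17, 325], [235.1, 161.7]), ([218, 177, 26, 11, 98], [229.3, 183.7])]
```

carry_out([
  [0.004,0,0.002,0,0.04],
  [0.008,0,0.004,0,0.04],
  [0.012,0,0.006,0,0.04],
  [0.015,0,0.008,0,0.04],
  [0.018,0,0.01,0,0.04],
  [0.021,0,0.01,0,0.04],
  [0.024,0,0.01,0,0.04],
  [0.024,0,0.01,0,0.04],
])

```text
clock: 29.95
tcp_pos: [0.5748, 0.0826, 0.2604]
orientation: [2.065, 2.36, -0.006]
contact_force: [1.7, -12.7, 1.6]
grip_width: 0.047
gripper_force: 44.3
```

```bash
python3 -c "
from h import *
to(.574,.076,.268,1.714);runs();side()"
```

```text
t 29.95 tcp [0.5748 0.0826 0.2604] yaw 1.704 tilt [ 0.002 -0.007 -1.   ] F [  1.7 -12.7   1.6] w 0.047 44.3
shift [-0.0065 -0.0016 -0.0075] roll -0.01
250 [('a', 100, 121), ('-', 122, 127), ('a', 128, 153), ('b', 159, 187), ('a', 190, 215), ('r', 216, 245), ('g', 247, 318), ('g', 324, 339)]
258 [('a', 100, 153), ('b', 157, 187), ('a', 189, 214), ('r', 215, 244), ('g', 246, 319), ('g', 325, 339)]
266 [('a', 100, 153), ('b', 156, 187), ('a', 189, 214), ('r', 215, 245), ('g', 247, 319), ('g', 324, 339)]
red [([227, 119, 11, 9, 69], [232.3, 123.6]), ([225, 134, 19, 23, 232], [234.5, 148.6]), ([152, 234, 18, 16, 238], [160.9, 241.4])]
amber [([166, 123, 25, 15, 300], [178.1, 130.5]), ([224, 127, 15, 9, 92], [231.0, 130.9]), ([219, 153, 28, 18, 360], [232.9, 162.2]), ([220, 183, 26, 9, 129], [232.4, 187.6])]
```

carry_out([
  [0.002,0,0.001,0,0.04],
  [0.004,0,0.002,0,0.04],
  [0.006,0,0.002,0,0.04],
  [0.006,0,0.002,0,0.04],
  [0.003,0,0.002,0,0.04],
  [0.001,0,0.003,0,0.04],
  [-0.001,0,0.004,0,0.04],
  [-0.003,0,0.005,0,0.04],
])

```text
clock: 30.85
tcp_pos: [0.5742, 0.0837, 0.2548]
orientation: [2.064, 2.367, 0.001]
contact_force: [0.5, -0.7, -3.6]
grip_width: 0.0467
gripper_force: 44.5
```

```bash
python3 -c "
from h import *
to(.574,.076,.252,1.714);runs();side()"
```

```text
t 30.85 tcp [0.5742 0.0837 0.2548] yaw 1.707 tilt [ 0.001  0.    -1.   ] F [ 0.5 -0.7 -3.6] w 0.0467 44.5
shift [-0.0076 -0.0012  0.0028] roll -0.007
250 [('a', 102, 125), ('-', 126, 131), ('a', 132, 158), ('-', 161, 164), ('b', 165, 194), ('a', 196, 217), ('r', 218, 246), ('g', 248, 339)]
258 [('a', 100, 158), ('b', 161, 193), ('a', 196, 216), ('r', 217, 245), ('g', 247, 339)]
266 [('a', 100, 158), ('b', 161, 193), ('a', 196, 216), ('r', 217, 245), ('g', 247, 339)]
red [([224, 137, 20, 22, 239], [233.5, 150.8]), ([152, 234, 18, 16, 238], [160.9, 241.4])]
amber [([166, 123, 25, 15, 298], [178.0, 130.4]), ([224, 128, 14, 10, 107], [230.5, 132.3]), ([218, 155, 28, 18, 364], [232.4, 164.4]), ([220, 185, 27, 10, 140], [232.9, 190.3])]
```

Jar 2 is upright and hanging free. I'll lower it to the bench, feel for contact, and re-grip it centred.

carry_out([
  [0,0,0.001,0,0.04],
  [0,0,0.002,0,0.04],
  [0,0,0.002,0,0.04],
  [0,0,0.003,0,0.04],
  [0,0,0.003,0,0.04],
  [0,0,0.003,0,0.04],
  [0,0,0.003,0,0.04],
  [0,0,0.003,0,0.04],
])

```text
clock: 31.75
tcp_pos: [0.5739, 0.0839, 0.2518]
orientation: [2.064, 2.368, -0.0]
contact_force: [-2.5, -4.2, 5.6]
grip_width: 0.0471
gripper_force: 45.1
```

carry_out([
  [0,0,0,0,0.047],
  [0,0,0,0,0.049],
  [0,0,0,0,0.051],
  [0,0,0,0,0.053],
  [0,0,0,0,0.056],
  [0,0,0,0,0.058],
  [0,0,0,0,0.06],
  [0,0,0,0,0.062],
], force=20)

```text
clock: 32.55
tcp_pos: [0.5738, 0.084, 0.2513]
orientation: [-2.064, -2.368, -0.0]
contact_force: [1.3, 0.6, 0.4]
grip_width: 0.0621
gripper_force: 0.0
```

```bash
python3 - <<'E'
from h import *
to(.574,.076,.2525,1.714);runs();side()
o=r.get_obs();R=cv2.Rodrigues(o["orientation"])[0];c=r.calibration("wrist")
for v in(210,214,218):print(v,(R.T@(onplane(c,(258,v),.084)-o["tcp_pos"]))[0]-.024)
E
```

```text
t 32.55 tcp [0.5738 0.084  0.2513] yaw 1.708 tilt [ 0.  0. -1.] F [1.3 0.6 0.4] w 0.0621 0.0
shift [-0.0079 -0.0009 -0.0012] roll -0.006
250 [('a', 102, 126), ('-', 127, 132), ('a', 133, 159), ('b', 163, 196), ('a', 198, 220), ('r', 221, 249), ('g', 251, 339)]
258 [('a', 100, 159), ('b', 162, 195), ('a', 198, 218), ('r', 219, 248), ('g', 250, 339)]
266 [('a', 100, 113), ('-', 114, 118), ('a', 119, 159), ('b', 162, 195), ('a', 198, 219), ('r', 220, 248), ('g', 250, 339)]
red [([220, 138, 25, 22, 298], [232.6, 151.5]), ([152, 234, 18, 16, 238], [160.9, 241.4])]
amber [([166, 123, 25, 15, 300], [178.0, 130.5]), ([220, 126, 20, 15, 181], [230.4, 133.1]), ([219, 156, 28, 19, 384], [232.4, 165.6]), ([220, 187, 26, 9, 140], [232.7, 191.4])]
210 -0.0031896614307270928
214 -0.005292330812659812
218 -0.007411022746975859
```

carry_out([
  [-0.004,0,-0.001,0,0.062],
  [-0.008,0,-0.002,0,0.062],
  [-0.008,0,-0.002,0,0.062],
  [-0.008,0,-0.002,0,0.062],
  [-0.008,0,-0.002,0,0.04],
  [-0.008,0,-0.002,0,0.04],
  [-0.008,0,-0.002,0,0.04],
  [-0.008,0,-0.002,0,0.04],
], force=40)

```text
clock: 33.45
tcp_pos: [0.5751, 0.0761, 0.2535]
orientation: [2.064, 2.368, 0.001]
contact_force: [0.6, 0.3, 2.7]
grip_width: 0.0469
gripper_force: 41.6
```

carry_out([
  [0,0,-0.01,0,0.04],
  [0,0,-0.03,0,0.04],
  [0,0,-0.055,0,0.04],
  [0,0,-0.08,0,0.04],
  [0,0,-0.1,0,0.04],
  [0,0,-0.11,0,0.04],
  [0,0,-0.11,0,0.04],
  [0,0,-0.11,0,0.04],
])

```text
clock: 34.25
tcp_pos: [0.5745, 0.0757, 0.3624]
orientation: [-2.064, -2.368, 0.002]
contact_force: [0.1, 0.3, -3.8]
grip_width: 0.0468
gripper_force: 42.1
```

```bash
python3 -c "
from h import *
to(.5395,.1525,.362,1.714);runs()"
```

```text
t 34.25 tcp [0.5745 0.0757 0.3624] yaw 1.708 tilt [-0.002 -0.    -1.   ] F [ 0.1  0.3 -3.8] w 0.0468 42.1
shift [ 0.0808 -0.0242  0.0004] roll -0.006
250 [('a', 100, 138), ('-', 140, 144), ('b', 145, 154), ('g', 156, 165), ('g', 169, 178), ('a', 180, 203), ('r', 204, 229), ('g', 231, 305), ('r', 307, 313), ('g', 323, 339)]
258 [('a', 100, 137), ('-', 140, 143), ('b', 144, 155), ('g', 156, 164), ('g', 168, 176), ('a', 179, 202), ('r', 203, 228), ('g', 230, 306), ('r', 308, 313), ('a', 320, 323), ('g', 325, 339)]
266 [('a', 100, 137), ('b', 144, 154), ('g', 156, 164), ('g', 168, 177), ('a', 179, 202), ('r', 203, 229), ('g', 231, 306), ('r', 308, 313), ('g', 315, 339)]
```

carry_out([
  [0.012,-0.007,0,-0.006,0.04],
  [0.032,-0.015,0,-0.006,0.04],
  [0.053,-0.02,0,-0.006,0.04],
  [0.071,-0.024,0,-0.006,0.04],
  [0.08,-0.024,0,-0.006,0.04],
  [0.08,-0.024,0,-0.006,0.04],
  [0.08,-0.024,0,-0.006,0.04],
  [0.08,-0.024,0,-0.006,0.04],
])

```text
clock: 35.1
tcp_pos: [0.5406, 0.1508, 0.363]
orientation: [2.059, 2.372, -0.001]
contact_force: [-0.3, -0.2, -4.1]
grip_width: 0.0469
gripper_force: 42.1
```

```bash
python3 -c "
from h import *
to(.5395,.153,.2815,1.714)"
```

```text
t 35.1 tcp [0.5406 0.1508 0.363 ] yaw 1.712 tilt [-0.    -0.001 -1.   ] F [-0.3 -0.2 -4.1] w 0.0469 42.1
shift [ 0.0024 -0.0008  0.0815] roll -0.002
```

carry_out([
  [0.001,0,0.015,0,0.04],
  [0.001,0,0.035,0,0.04],
  [0.001,0,0.055,0,0.04],
  [0.001,0,0.07,0,0.04],
  [0.001,0,0.077,0,0.04],
  [0.001,0,0.08,0,0.04],
  [0.001,0,0.08,0,0.04],
  [0.001,0,0.08,0,0.04],
])

```text
clock: 35.9
tcp_pos: [0.5404, 0.1531, 0.284]
orientation: [2.057, 2.374, 0.002]
contact_force: [-0.1, -0.1, -3.8]
grip_width: 0.0468
gripper_force: 42.1
```

carry_out([
  [0,0,0.001,0,0.04],
  [0,0,0.002,0,0.04],
  [0,0,0.003,0,0.04],
  [0,0,0.004,0,0.04],
  [0,0,0.005,0,0.04],
  [0,0,0.005,0,0.04],
  [0,0,0.005,0,0.04],
  [0,0,0.005,0,0.04],
])

```text
clock: 36.7
tcp_pos: [0.5401, 0.153, 0.2783]
orientation: [2.057, 2.374, 0.0]
contact_force: [0.3, 0.1, -3.3]
grip_width: 0.0467
gripper_force: 42.1
```

carry_out([
  [0,0,0.001,0,0.04],
  [0,0,0.002,0,0.04],
  [0,0,0.003,0,0.04],
  [0,0,0.003,0,0.04],
  [0,0,0.003,0,0.04],
  [0,0,0.003,0,0.04],
  [0,0,0.003,0,0.04],
  [0,0,0.003,0,0.04],
])

```text
clock: 37.5
tcp_pos: [0.5401, 0.153, 0.2753]
orientation: [2.057, 2.374, 0.0]
contact_force: [-0.3, -0.3, -3.9]
grip_width: 0.0472
gripper_force: 42.1
```

carry_out([
  [0,0,0.001,0,0.04],
  [0,0,0.002,0,0.04],
  [0,0,0.003,0,0.04],
  [0,0,0.004,0,0.04],
  [0,0,0.004,0,0.04],
  [0,0,0.004,0,0.04],
  [0,0,0.004,0,0.04],
  [0,0,0.004,0,0.04],
])

```text
clock: 38.3
tcp_pos: [0.5401, 0.153, 0.2713]
orientation: [2.057, 2.374, 0.0]
contact_force: [0.8, 0.2, -3.4]
grip_width: 0.0469
gripper_force: 42.1
```

carry_out([
  [0,0,0.001,0,0.04],
  [0,0,0.002,0,0.04],
  [0,0,0.003,0,0.04],
  [0,0,0.003,0,0.04],
  [0,0,0.003,0,0.04],
  [0,0,0.003,0,0.04],
  [0,0,0.003,0,0.04],
  [0,0,0.003,0,0.04],
])

```text
clock: 39.1
tcp_pos: [0.5401, 0.1529, 0.2683]
orientation: [2.057, 2.374, 0.0]
contact_force: [0.3, 0.3, -2.8]
grip_width: 0.0469
gripper_force: 42.1
```

carry_out([
  [0,0,0.001,0,0.04],
  [0,0,0.002,0,0.04],
  [0,0,0.003,0,0.04],
  [0,0,0.003,0,0.04],
  [0,0,0.003,0,0.04],
  [0,0,0.003,0,0.04],
  [0,0,0.003,0,0.04],
  [0,0,0.003,0,0.04],
])

```text
clock: 39.9
tcp_pos: [0.5401, 0.1529, 0.2653]
orientation: [2.057, 2.374, 0.0]
contact_force: [0.5, 0.8, -3.5]
grip_width: 0.0468
gripper_force: 42.1
```

carry_out([
  [0,0,0.001,0,0.04],
  [0,0,0.002,0,0.04],
  [0,0,0.002,0,0.04],
  [0,0,0.002,0,0.04],
  [0,0,0.002,0,0.04],
  [0,0,0.002,0,0.04],
  [0,0,0.002,0,0.04],
  [0,0,0.002,0,0.04],
])

```text
clock: 40.7
tcp_pos: [0.5401, 0.1529, 0.2633]
orientation: [2.057, 2.374, 0.0]
contact_force: [0.0, 0.2, -3.1]
grip_width: 0.0469
gripper_force: 42.1
```

carry_out([
  [0,0,0.001,0,0.04],
  [0,0,0.0015,0,0.04],
  [0,0,0.002,0,0.04],
  [0,0,0.0025,0,0.04],
  [0,0,0.0025,0,0.04],
  [0,0,0.0025,0,0.04],
  [0,0,0.0025,0,0.04],
  [0,0,0.0025,0,0.04],
])

```text
clock: 41.5
tcp_pos: [0.5401, 0.153, 0.2613]
orientation: [2.057, 2.374, 0.0]
contact_force: [-2.4, -0.2, 5.1]
grip_width: 0.0466
gripper_force: 43.0
```

Contact felt, about 8 N on the pad. I'll release and then lift.

carry_out([
  [0,0,0,0,0.047],
  [0,0,0,0,0.049],
  [0,0,0,0,0.051],
  [0,0,0,0,0.054],
  [0,0,0,0,0.057],
  [0,0,0,0,0.06],
  [0,0,0,0,0.06],
  [0,0,0,0,0.06],
], force=20)

```text
clock: 42.3
tcp_pos: [0.5401, 0.1529, 0.2608]
orientation: [2.057, 2.374, 0.0]
contact_force: [-0.0, 0.3, -0.5]
grip_width: 0.0601
gripper_force: 0.0
```

carry_out([
  [0,0,-0.02,0,0.06],
  [0,0,-0.05,0,0.06],
  [0,0,-0.09,0,0.06],
  [-0.01,0,-0.13,0,0.06],
  [-0.05,0,-0.14,0,0.06],
  [-0.09,0,-0.14,0,0.06],
  [-0.13,0,-0.14,0,0.06],
  [-0.13,0,-0.14,0,0.06],
])

```text
clock: 43.1
tcp_pos: [0.5592, 0.0174, 0.4006]
orientation: [2.067, 2.363, -0.004]
contact_force: [-0.2, -0.1, 0.1]
grip_width: 0.0598
gripper_force: 0.0
```

```bash
python3 - <<'E'
from h import *
to(.54,.15,.4);side()
im=r.grab_frame("top");h=cv2.cvtColor(im,cv2.COLOR_RGB2HSV).astype(int);T=r.calibration("top")
m=((h[:,:,1]>150)&((h[:,:,0]<5)|(h[:,:,0]>172))).astype(np.uint8)
n,l,st,ce=cv2.connectedComponentsWithStats(m)
for i in range(1,n):
    if st[i][4]>20:print(st[i].tolist())
# predicted bbox for upright jars' cap-top at cells
k=np.linspace(0,6.28,60)
for x,y,p in((.6207,.1645,.018),(.5398,.153,.010)):
    q=np.r_[proj(T,np.c_[x+.024*np.cos(k),y+.024*np.sin(k),np.full(60,p+.11)]),proj(T,np.c_[x+.024*np.cos(k),y+.024*np.sin(k),np.full(60,p+.084)])]
    print(q.min(0).round(1),(q.max(0)-q.min(0)).round(1))
E
```

```text
t 43.1 tcp [0.5592 0.0174 0.4006] yaw 1.704 tilt [-0.    -0.004 -1.   ] F [-0.2 -0.1  0.1] w 0.0598 0.0
shift [ 1.34e-01 -1.40e-03  1.00e-04] roll None
red [([219, 112, 21, 16, 231], [229.2, 120.8]), ([187, 125, 23, 19, 265], [198.7, 136.6]), ([152, 234, 18, 16, 236], [160.9, 241.6])]
amber [([198, 111, 22, 15, 240], [208.6, 118.5]), ([166, 123, 24, 15, 271], [176.9, 130.6]), ([218, 125, 25, 17, 321], [229.7, 133.4]), ([187, 142, 27, 17, 346], [199.9, 149.9])]
[144, 135, 28, 27, 233]
[151, 179, 28, 28, 232]
[145.  135.3] [29.3 29.6]
[151.7 180. ] [29.4 29.2]
```

Both red caps match the upright-in-cell prediction within a pixel, so I'm handing in.

```bash
python3 -c "
from bench import r
print(r.hand_in())"
```

```text
the job is handed in; nothing more can be done
None
```

Both red-capped jars now stand upright, released, in the two empty crate cells, and I handed the job in at about 43 s; the final camera check put both caps within about a pixel of where they should be, but hand-in returned no verdict.

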